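Roll a ground roller home against the stop of the inspection plate

ROBOT

A 6-joint arm with a two-finger parallel gripper is mounted at the origin on the work surface. World frame = base frame: x ahead of the robot, y to its left, z up, the work surface at z = 0. Lengths are in mm, angles in rad, forces in N, time in s.
With the tool pointing down it reaches from about 275 to 825 mm from the base axis. Payload 4.9 kg.
Tool frame: the origin (TCP) lies midway between the tips of the shut fingers; the grasp point (between the pads) lies 19 mm behind it; z points along the fingers, y is the direction in which the jaws open and shut (so a half turn about z gives the same grasp; the last joint's range is limited). The gripper opens to 85 mm and grips with 20 to 120 N. Pads are 22 mm wide; open, the fingers measure 114 mm over their backs; the gripper's body (76 mm by 85 mm) begins 54 mm behind the grasp point. The pads swing forward as they close: fully open they stand 13 mm farther back than shut.
Start: joints at [0.978, 0.326, -0.193, 1.052, 0, 1.437], TCP at [243.577, 493.142, 207.081] pointing down, gripper open.
Joint ranges: [-2.65, 2.65], [-0.97, 1.79], [-1.3, 1.35], [-1.93, 2.1], [-1.47, 1.37], [-3.14, 3.14]. Speed limits (rad/s): [2.57, 2.57, 3.14, 3.14, 3.14, 3.14].

INTERFACE

Orientations are given as a unit quaternion [x, y, z, w].
In Python, from workcell import bot gives the robot as it stands.
- The arm moves only by the tool move_arm, never from a script. Its argument "deltas" is a list of rows, each an object with "xyz": the shift along the tool's x, y, z in cm, a list of three; "twist": the turn, a rotation vector about the tool's x, y, z in degrees, a list of three; "claw": the closure, from -1 (fully open) to 1 (shut), so that 0 is half open. In form: [{"xyz": [x, y, z], "twist": [rx, ry, rz], "claw": claw}, ...]. A call has 1 to 20 rows; each row shifts and turns the commanded pose from where the row before left it, along the tool's axes as they then stand; what a row does not reach is not made up. A row lasts 1/10 s, in which the tool goes at most 50 mm and 8.59 degrees, less where a joint would pass 70% of its speed; a pose out of reach is approached as far as the arm can. A call is refused whole if a number of a shift passes 5 or a number of a turn 8.59, either way. A call with a gripper value outside its range is refused whole. The fingers move at their own pace and stop on an object; "squeeze" is the grip in N (left out, the last holds). Time passes only in rows, so rows that do not move let the fingers close. It gives the time, the measured TCP pose, the force and the opening at its end, in the units of the state.
- bot.sense(): the state, without advancing time (a new reading comes with each control period).
- bot.grab_frame(name): name is "scene" or "top"; returns a dict with "img" (400x640x3 uint8, red, green, blue), "camera_matrix" (3x3 intrinsics, pixels), "distortion" ([k1, k2, p1, p2, k3] as OpenCV has them; the pictures are not rectified), "rvec" (rotation vector, rad) and "tvec" (3), from world to camera coordinates, as OpenCV has them. Camera axes: x right, y down, z forward; pixel columns grow to the right and rows downward; lengths in mm; the calibration is good to about 2 mm. A picture is of the moment at which its call begins. There is no depth.
- bot.finish_job(): hands the job in, once; it reports no verdict.
The state is a dict: "time_s": time; "q": joint angles; "qd": joint speeds; "joint_efforts": joint torques, N m; "ee_pos": TCP position; "tcp_rot": TCP orientation; "contact_force": force on the tool from outside, world axes, zero at the start; "moment": the same for the moment, N m; "width": finger opening in mm.
Only numpy, scipy, OpenCV 4.12 (cv2) and the standard library are available. Lean on these libraries where they do the work, as an engineer would, in place of code of your own. Each camera call takes 0.05 s, during which the arm holds its last target.

TASK

Take the sprung cork-soled hand pad by its orange post, lay its flat sole on top of the steel roller and, with light pressure (about 5 to 10 N, never more than 14 N), roll the roller along the inspection plate, over the low brass rib, until you feel it held against the blue stop under the pad; keep it pressed there for half a second. Then lift the pad off and set it back on its black cradle, board flat on both rails, leaving the roller lying in the nest between rib and stop. The gripper must not touch the ground roller, and the other things on the bench stay where they are.

Things in the scene. Friction and masses are not known exactly. Their poses are not given: they have to be found in the camera images.
- plate: Dark steel plate 250 x 190 x 12 mm, fixed. Origin: centre of its underside, on the bench; top at z = 12 mm. +x is the rolling direction, from an 8 mm high aluminium ledge at x = -119 mm to the blue stop. A brass rib (rod of radius 5 mm, half sunk) across it at x = 52 mm stands 2 mm above its top. Nest between rib and stop: there the roller's axis lies at x = 64 to 67, z = 32 mm
- stop: Blue stop bar, fixed on the plate, parallel to its y axis, 180 mm long, 20 mm thick, 24 mm high above the plate's top (so 16 mm lower than the roller's top). Origin: the middle of the lower edge of the face that the roller meets (plate x = 87 mm); its axes are the plate's
- roller: Ground steel roller, 40 mm in diameter, 110 mm long plus a 12 mm brass journal at each end, 0.3 to 0.65 kg, lying loose across the plate, free to roll. Origin: its middle, on its axis; y is its axis, x and z turn as it rolls. Starts at plate x = -26 to 5 mm. Under a pad that does not slip it travels half as far as the pad
- pad: Hand pad, 0.3 kg: wooden board 176 (x) x 80 (y) x 10 mm with an orange square post 30 x 30 mm on its centre, up to z = 77 mm. Origin: centre of the board's underside; z up. Below hangs a flat cork sole, 124 (x) x 80 mm; its underside is at z = -19 to -29 mm (screw setting, not measured; stays fixed), sprung along z with 12 N per mm, 3 mm travel, then hard
- cradle: Black cradle, fixed: base 190 (x) x 100 x 4 mm with two rails, 20 mm thick and 100 mm long along y, tops at z = 36 mm, 144 mm apart inside. Origin: centre of its underside. The pad's board ends lie on the rails (pad origin at z = 36 mm, pad x along cradle x, either way), its sole hanging between them
- ring_gauge: bystander: steel ring, 56 mm in diameter, 16 mm high; origin at the centre of its underside
- v_block: bystander: dark steel slotted block, 60 x 50 x 36 mm; origin at the centre of its underside
- caliper: bystander: flat sliding caliper, 170 mm long, lying; origin at the middle of its beam's length, on the bench
- pin_cup: bystander: white cup, 60 mm in diameter, 50 mm high; origin at the centre of its underside
- driver: bystander: green screwdriver, 160 mm long, lying
- stepped_shaft: bystander: stepped aluminium sample, 36 mm in diameter, 75 mm high, standing; origin at the centre of its underside
- cleaner: bystander: white plastic bottle, 50 mm in diameter, 120 mm high, standing; origin at the centre of its underside
There are look-alikes about, which are no part of the job. What is shaped like the cradle but turquoise is not meant.

How it is judged (in metres and radians):
On the way, in this order (a step that is already met when the one before it is completed fails the run):
1. the roller rolls along the plate, before the rib, under the pressing sole (pad on top of it, more than 2 N) (contact force between pad and roller above 2 N and x of roller in the frame of plate between 0.012 and 0.046 m and z of pad in the frame of plate above 0.062 m), for 0.1 s.
2. still under the pressing sole (more than 3 N), the roller lies in the nest and bears on the stop (more than 1.2 N) (contact force between pad and roller above 3 N and contact force between roller and stop above 1.2 N and x of roller in the frame of plate above 0.063 m and z of roller in the frame of plate below 0.0335 m and z of pad in the frame of plate above 0.062 m), for 0.3 s.
At the end, for the whole second after the job is handed in: The roller rests on the plate in the nest (axis at plate x 62 to 70 mm, square within 0.05 rad, its middle within 45 mm of the centreline); the pad, released and at rest, lies level on both cradle rails, its centre within 16 mm of the cradle's centre along x and 30 mm along y (x of roller in the frame of plate between 0.062 and 0.07 m and y of roller in the frame of plate between -0.045 and 0.045 m and z of roller in the frame of plate below 0.0335 m and angle between the y axis of roller and the y axis of plate, either way round below 0.05 rad and linear speed of each of roller, pad below 0.01 m/s and angle between pad's own z axis and vertical below 0.06 rad and x of pad in the frame of cradle between -0.016 and 0.016 m and y of pad in the frame of cradle between -0.03 and 0.03 m and z of pad in the frame of cradle below 0.039 m); the robot touches nothing.
It fails at once if the pad presses the roller with more than 14 N (contact force between pad and roller above 14 N).
It fails at once if the gripper's fingers touch the roller (contact force between the fingers and roller above 0.3 N).
It fails at once if the arm touches the roller (contact force between the arm and roller above 0.3 N).
It fails at once if the pad falls over (angle between pad's own z axis and vertical above 0.5 rad).
It fails at once if a bystander is moved by more than 20 mm (distance of any of ring_gauge, v_block, caliper, pin_cup, driver, stepped_shaft, cleaner from where it was at the start of the episode above 0.02 m).
It also fails if it takes over 67 s, if anything falls off the work surface, if the arm or the gripper's body presses on something with over 40 N, if the wrist force passes 120 N, or if a joint passes its speed limit or range.

## Working session

There is one attempt and no reset: what is moved stays moved. The work goes in short steps, Python scripts to look and compute and a tool call to move; the robot and the scene stay as the last step left them, time stands still between calls to the robot, and variables do not carry over. Pictures are saved under pics/ and viewed, and the job is handed in when it is done.

Besides the shell and the picture viewer there is one more tool, called after "Emit:" by a JSON object that holds its "fn" and its "kwargs", one argument or row to a line. move_arm: Moves the arm, as the interface text tells. Its arguments: {"type":"object","properties":{"deltas":{"type":"array","items":{"type":"object","properties":{"xyz":{"type":"array","items":{"type":"number"}},"twist":{"type":"array","items":{"type":"number"}},"claw":{"type":"number"}}}},"squeeze":{"type":"number"}},"required":["deltas"]}

```bash
mkdir -p pics; python3 - <<'E'
from workcell import bot
import cv2,pickle
for n in("scene","top"):
    f=bot.grab_frame(n);pickle.dump(f,open(n+"0.pkl","wb"));cv2.imwrite(f"pics/{n}0.png",f["img"][:,:,::-1])
    print(n,f["camera_matrix"],f["distortion"],f["rvec"],f["tvec"])
print(bot.sense())
E
```

```text
scene [[387.10904842   0.         319.15251313]
 [  0.         387.10904842 202.64955723]
 [  0.           0.           1.        ]] [-0.0464449  0.         0.         0.         0.       ] [ 1.18403267  2.20500613 -1.06273366] [ 313.93600276 -219.57761252 1438.1405934 ]
top [[471.49447245   0.         320.56430549]
 [  0.         471.49447245 198.52740435]
 [  0.           0.           1.        ]] [-0.06872504  0.          0.          0.          0.        ] [ 2.12492469 -2.15365631  0.17937103] [ -29.8060695   546.24647693 1397.4940318 ]
{'time_s': 0.1, 'q': array([ 9.77801798e-01,  3.26900474e-01, -1.93516191e-01,  1.05196747e+00,
       -1.46459135e-05,  1.43660879e+00]), 'qd': array([ 0.00043306, -0.00224226,  0.0007279 ,  0.00032484,  0.00087986,
       -0.00015785]), 'joint_efforts': array([ 1.42441618e-04, -4.44240189e+01,  2.63037783e+01,  7.87595927e-03,
       -1.37578259e-04,  6.18026164e-06]), 'ee_pos': array([243.25204281, 492.65208878, 206.35116447]), 'tcp_rot': array([ 2.27396608e-01,  9.73801906e-01, -7.44609311e-04, -2.75494797e-04]), 'contact_force': array([ 0.17804209, -0.72653246, -0.50005735]), 'moment': array([-0.00495835,  0.04882384,  0.04698684]), 'width': 85.24458247869364}
```

View pics/scene0.png

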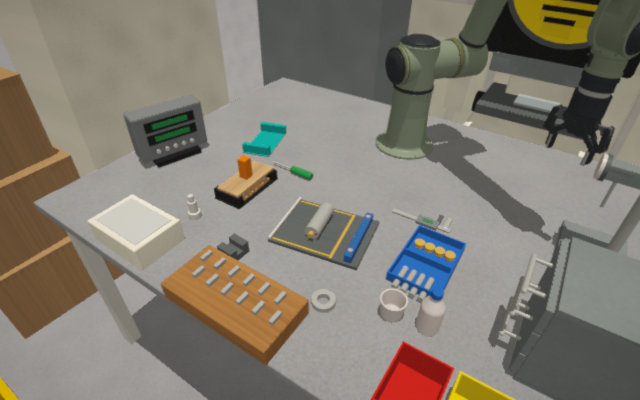

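View pics/top0.png

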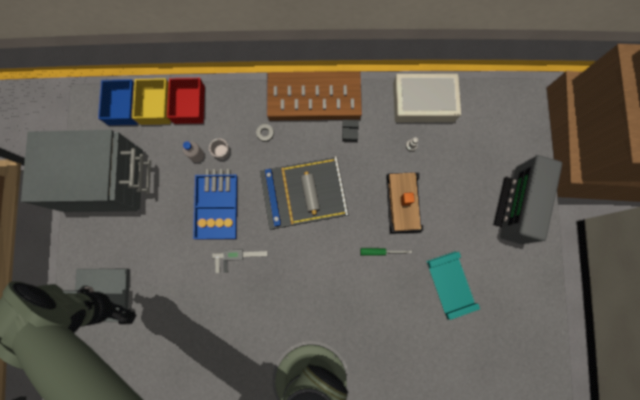

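The pad with its orange post (top 408,199) already sits on the black cradle (405,202). The turquoise cradle at (453,285) is the look-alike. The plate is at (305,192), with the blue stop on its left side at (271,198) and the roller at (310,193). I'll enlarge crops to confirm and measure.

```bash
python3 - <<'E'
import cv2
t=cv2.imread("pics/top0.png");s=cv2.imread("pics/scene0.png")
cv2.imwrite("pics/c1.png",cv2.resize(t[145:240,250:360],None,fx=7,fy=6.3,interpolation=cv2.INTER_CUBIC)) 
cv2.imwrite("pics/c1.png",cv2.resize(t[150:235,250:360],None,fx=7,fy=7,interpolation=cv2.INTER_CUBIC))
cv2.imwrite("pics/c2.png",cv2.resize(t[165:240,370:440],None,fx=8,fy=8,interpolation=cv2.INTER_CUBIC))
cv2.imwrite("pics/c3.png",cv2.resize(s[145:270,210:385],None,fx=4.5,fy=4.5,interpolation=cv2.INTER_CUBIC))
E
```

```text
(no output)
```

View pics/c1.png

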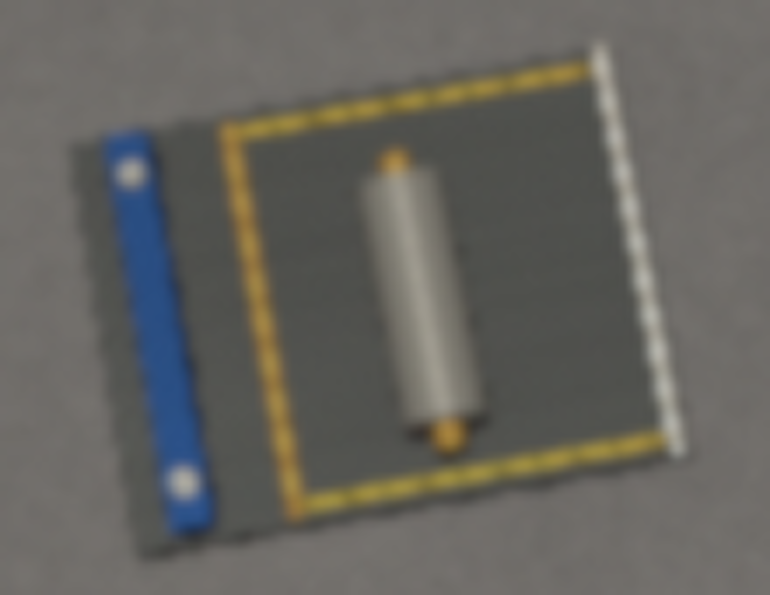

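View pics/c2.png

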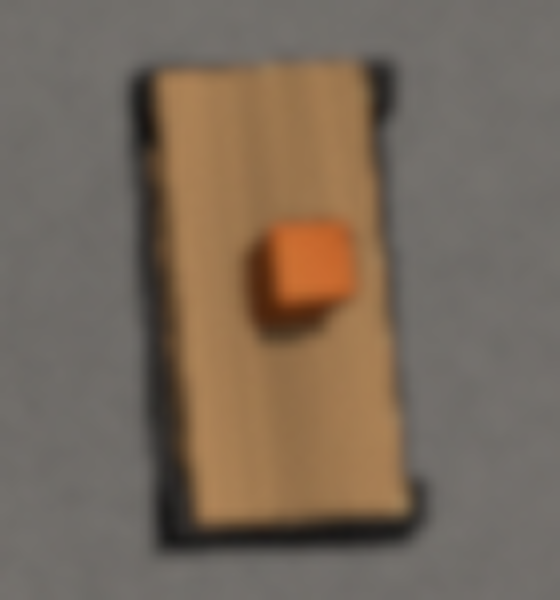

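View pics/c3.png

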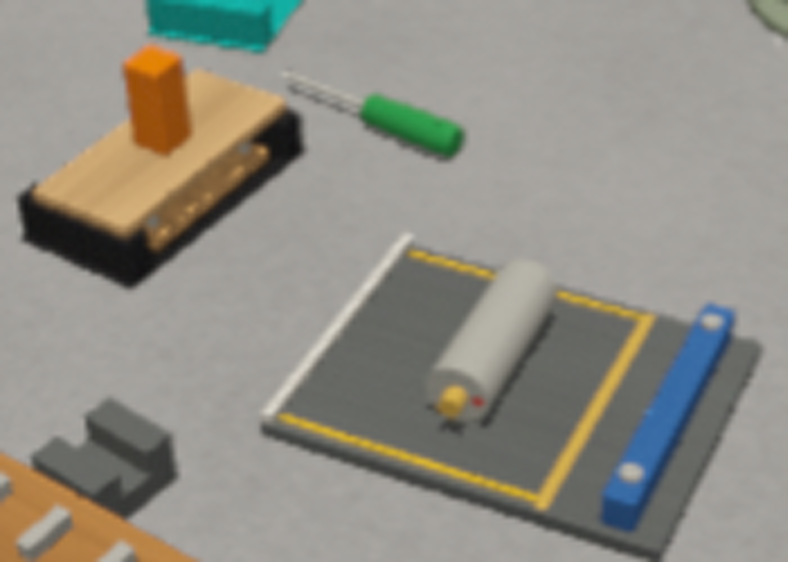

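```bash
cat > h.py <<'E'
import numpy as np,cv2,pickle
from scipy.optimize import least_squares
def proj(f,P): return cv2.projectPoints(np.float64(P).reshape(-1,1,3),f["rvec"],f["tvec"],f["camera_matrix"],f["distortion"])[0].reshape(-1,2)
def ray(f,uv,z):
    R=cv2.Rodrigues(f["rvec"])[0];C=-R.T@np.ravel(f["tvec"])
    n=cv2.undistortPoints(np.float64(uv).reshape(-1,1,2),f["camera_matrix"],f["distortion"]).reshape(-1,2)
    d=np.c_[n,np.ones(len(n))]@R; z=np.broadcast_to(z,len(n))
    return C+d*((z-C[2])/d[:,2])[:,None]
def uc(pts,off,fx): return (np.float64(pts)+.5)/fx-.5+np.float64(off)
def fit(obs,x0):
    # obs: list of (frame, model pts, uv) ; pose x,y,yaw
    def T(p,M):
        c,s=np.cos(p[2]),np.sin(p[2]);M=np.float64(M);return np.c_[p[0]+c*M[:,0]-s*M[:,1],p[1]+s*M[:,0]+c*M[:,1],M[:,2]]
    r=lambda p:np.concatenate([(proj(f,T(p,M))-uv).ravel() for f,M,uv in obs])
    o=least_squares(r,x0,loss='soft_l1');return o.x,np.round(r(o.x).reshape(-1,2),1)
E
python3 - <<'E'
from h import *
T=pickle.load(open("top0.pkl","rb"));S=pickle.load(open("scene0.pkl","rb"))
pl=[(125,-95,12),(125,95,12),(87,-90,36),(87,90,36)]
u=uc([(77,145),(145,555),(150,130),(212,525)],(250,150),7)
ps=[(125,-95,12),(125,95,12),(-125,-95,12)]
us=uc([(660,552),(762,345),(263,425)],(210,145),4.5)
print(ray(T,u,[12,12,36,36]))
for o in([(T,pl,u)],[(S,ps,us)],[(T,pl,u),(S,ps,us)]):
    p,r=fit(o,[560,0,1.6]);print(p,r.tolist())
c,s=np.cos(p[2]),np.sin(p[2]);toP=lambda P:np.c_[(P[:,:2]-p[:2])@[c,s],(P[:,:2]-p[:2])@[-s,c]]
e=ray(T,uc([(394,152),(452,450)],(250,150),7),32);print("roller",e,toP(e))
e=ray(S,uc([(452,402)],(210,145),4.5),32);print("roller near S",toP(e))
e=ray(T,uc([(231,125),(293,515),(599,42),(678,455)],(250,150),7),[13.5,13.5,20,20]);print("rib,ledge",toP(e))
pm=[(88,-40,46),(88,40,46),(-88,40,46),(-88,-40,46)]
d=[(s1*15,s2*15,113) for s1,s2 in((1,-1),(1,1),(-1,1),(-1,-1))]
# pad x -> world +x-ish; model +x = image up; +y = left
pu=uc([(365,65),(155,72),(195,525),(412,512),(350,220),(272,225),(280,305),(352,298)],(370,165),8)
print(ray(T,pu,[46]*4+[113]*4))
print("pad",fit([(T,pm+d,pu)],[560,-200,0]))
su=uc([(152,47),(184,60),(157,80),(125,65)],(210,145),4.5)
print(ray(S,su,113))
cu=uc([(390,65),(135,72),(163,548),(422,535)],(370,165),8)
cm=[(95,-50,36),(95,50,36),(-95,50,36),(-95,-50,36)]
print("cradle",fit([(T,cm,cu)],[560,-200,0]))
E
```

```text
[[644.04194327 151.0579723   12.        ]
 [457.95873617 119.67534031  12.        ]
 [644.96433041 115.66915207  36.        ]
 [468.32152646  88.05619339  36.        ]]
[570.95431818  14.00464422   1.73295652] [[-0.5, -0.1], [-0.8, 0.3], [0.4, -0.2], [0.9, 0.1]]
[573.10567208  18.79715139   1.74037329] [[0.5, 0.5], [0.4, -0.5], [-1.3, -0.4]]
[572.05757839  16.53365276   1.74123377] [[-1.5, -0.1], [-1.3, 0.2], [-0.6, -0.3], [0.3, -0.1], [-0.1, -0.2], [-0.2, -1.0], [-1.7, -0.9]]
roller [[634.40044358   7.40421774  32.        ]
 [500.42396859 -16.85897142  32.        ]] [[-19.57134501 -59.89108347]
 [-20.75876247  76.25952519]]
roller near S [[-17.54329761 -52.80582309]]
rib,ledge [[  50.31009363  -89.76884048]
 [  53.43338254   89.54226371]
 [-119.76553886  -95.74194397]
 [-118.76469652   95.15050829]]
[[ 622.72201524 -331.02701067   46.        ]
 [ 620.89771076 -249.3610148    46.        ]
 [ 445.45048221 -258.06172358   46.        ]
 [ 449.14795552 -340.97819872   46.        ]
 [ 550.2120923  -308.48062282  113.        ]
 [ 548.71978615 -279.70671487  113.        ]
 [ 519.09680861 -281.38454524  113.        ]
 [ 521.32620132 -307.89386299  113.        ]]
pad (array([ 5.34739985e+02, -2.94637616e+02,  4.90631946e-02]), array([[-0.3, -0.6],
       [ 0.3,  0.1],
       [ 0.3,  0.2],
       [-0.7,  0.1],
       [ 0.1, -0.1],
       [-0.3, -0.1],
       [-0.3,  0. ],
       [ 0.9,  0.3]]))
[[ 525.29274351 -301.63423883  113.        ]
 [ 525.83003917 -273.13510268  113.        ]
 [ 553.96667237 -271.38582386  113.        ]
 [ 551.9317087  -301.07756223  113.        ]]
cradle (array([ 5.31838196e+02, -2.94961582e+02,  2.03459267e-02]), array([[-0. , -1. ],
       [-0.1, -0.8],
       [-0. ,  0.6],
       [ 0.1,  1.1]]))
```

The measurements agree to within a few mm. The plate is at about (572, 16) with yaw 1.737, the roller at plate x of about -20, and the pad post at about (537, -292) with yaw about 0.045. I'll turn the jaws to lie along the pad's x axis first.

Emit:
{"fn": "move_arm", "kwargs": {
  "deltas": [
    {"xyz":[0,0,0],"twist":[0,0,7.65],"claw":-1},
    {"xyz":[0,0,0],"twist":[0,0,7.65],"claw":-1},
    {"xyz":[0,0,0],"twist":[0,0,7.65],"claw":-1},
    {"xyz":[0,0,0],"twist":[0,0,7.65],"claw":-1},
    {"xyz":[0,0,0],"twist":[0,0,7.65],"claw":-1},
    {"xyz":[0,0,0],"twist":[0,0,7.65],"claw":-1},
    {"xyz":[0,0,0],"twist":[0,0,7.65],"claw":-1},
    {"xyz":[0,0,0],"twist":[0,0,7.65],"claw":-1},
    {"xyz":[0,0,0],"twist":[0,0,0],"claw":-1}
  ],
  "squeeze": 80
}}

```text
time_s: 1.0
ee_pos: [243.4, 492.8, 206.6]
tcp_rot: [0.691, 0.723, -0.0, 0.0]
contact_force: [0.3, 0.2, 0.7]
width: 85.9
```

```bash
cat > st.py <<'E'
import sys,numpy as np
from workcell import bot
from scipy.spatial.transform import Rotation as R
s=bot.sense();r=R.from_quat(s["tcp_rot"]);M=r.as_matrix()
print("t",s["time_s"],"pos",s["ee_pos"].round(2),"jaw yaw",np.arctan2(M[1,1],M[0,1]).round(4),"zax",M[:,2].round(4),"F",s["contact_force"].round(2),"w",round(s["width"],1),"q6",s["q"][5].round(2))
if len(sys.argv)>3:
    d=np.float64(sys.argv[1:4])-s["ee_pos"];print("tool delta cm",(M.T@d/10).round(3))
E
python3 st.py 536.5 -291.5 170
```

```text
t 1.0 pos [243.39 492.83 206.64] jaw yaw 0.0441 zax [-6.e-04 -8.e-04 -1.e+00] F [0.25 0.2  0.71] w 85.9 q6 2.5
tool delta cm [-79.646  25.829   3.712]
```

Emit:
{"fn": "move_arm", "kwargs": {
  "deltas": [
    {"xyz":[-4.2,1.36,0.19]},
    {"xyz":[-4.2,1.36,0.19]},
    {"xyz":[-4.2,1.36,0.19]},
    {"xyz":[-4.2,1.36,0.19]},
    {"xyz":[-4.2,1.36,0.19]},
    {"xyz":[-4.2,1.36,0.19]},
    {"xyz":[-4.2,1.36,0.19]},
    {"xyz":[-4.2,1.36,0.19]},
    {"xyz":[-4.2,1.36,0.19]},
    {"xyz":[-4.2,1.36,0.19]},
    {"xyz":[-4.2,1.36,0.19]},
    {"xyz":[-4.2,1.36,0.19]},
    {"xyz":[-4.2,1.36,0.19]},
    {"xyz":[-4.2,1.36,0.19]},
    {"xyz":[-4.2,1.36,0.19]},
    {"xyz":[-4.2,1.36,0.19]},
    {"xyz":[-4.2,1.36,0.19]},
    {"xyz":[-4.2,1.36,0.19]},
    {"xyz":[-4.0,1.35,0.19]},
    {"xyz":[0,0,0]}
  ]
}}

```text
schema error: expected keys xyz, twist, claw
```

```bash
python3 st.py 536.5 -291.5 56; python3 - <<'E'
from workcell import bot
import cv2,pickle
f=bot.grab_frame("top");pickle.dump(f,open("top1.pkl","wb"));g=bot.grab_frame("scene");pickle.dump(g,open("scene1.pkl","wb"))
a=cv2.resize(f["img"][150:245,350:460,::-1],None,fx=4,fy=4,interpolation=cv2.INTER_CUBIC)
b=cv2.resize(g["img"][120:215,190:300,::-1],None,fx=4,fy=4,interpolation=cv2.INTER_CUBIC)
cv2.imwrite("pics/a1.png",cv2.vconcat([a,b])[:,:800] if 0 else cv2.resize(cv2.hconcat([a,b]),(800,345)))
E
```

```text
t 1.0 pos [243.39 492.83 206.64] jaw yaw 0.0441 zax [-6.e-04 -8.e-04 -1.e+00] F [0.25 0.2  0.71] w 85.9 q6 2.5
tool delta cm [-79.637  25.835  15.112]
```

View pics/a1.png

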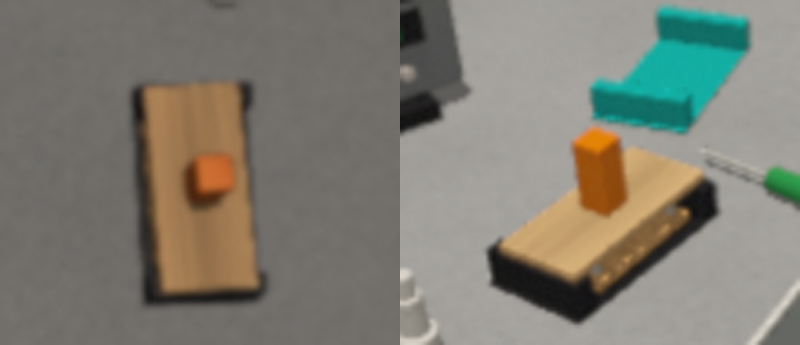

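The call was refused because all the keys are needed. The crop confirms the orange post (left 212,175, right 600,170) on the black cradle, with the turquoise look-alike (670,70) standing apart. I'll resend the move.

Emit:
{"fn": "move_arm", "kwargs": {
  "deltas": [
    {"xyz":[-4.2,1.36,0.19],"twist":[0,0,0],"claw":-1},
    {"xyz":[-4.2,1.36,0.19],"twist":[0,0,0],"claw":-1},
    {"xyz":[-4.2,1.36,0.19],"twist":[0,0,0],"claw":-1},
    {"xyz":[-4.2,1.36,0.19],"twist":[0,0,0],"claw":-1},
    {"xyz":[-4.2,1.36,0.19],"twist":[0,0,0],"claw":-1},
    {"xyz":[-4.2,1.36,0.19],"twist":[0,0,0],"claw":-1},
    {"xyz":[-4.2,1.36,0.19],"twist":[0,0,0],"claw":-1},
    {"xyz":[-4.2,1.36,0.19],"twist":[0,0,0],"claw":-1},
    {"xyz":[-4.2,1.36,0.19],"twist":[0,0,0],"claw":-1},
    {"xyz":[-4.2,1.36,0.19],"twist":[0,0,0],"claw":-1},
    {"xyz":[-4.2,1.36,0.19],"twist":[0,0,0],"claw":-1},
    {"xyz":[-4.2,1.36,0.19],"twist":[0,0,0],"claw":-1},
    {"xyz":[-4.2,1.36,0.19],"twist":[0,0,0],"claw":-1},
    {"xyz":[-4.2,1.36,0.19],"twist":[0,0,0],"claw":-1},
    {"xyz":[-4.2,1.36,0.19],"twist":[0,0,0],"claw":-1},
    {"xyz":[-4.2,1.36,0.19],"twist":[0,0,0],"claw":-1},
    {"xyz":[-4.2,1.36,0.19],"twist":[0,0,0],"claw":-1},
    {"xyz":[-4.2,1.36,0.19],"twist":[0,0,0],"claw":-1},
    {"xyz":[-4.0,1.35,0.19],"twist":[0,0,0],"claw":-1},
    {"xyz":[0,0,0],"twist":[0,0,0],"claw":-1}
  ]
}}

```text
time_s: 3.1
ee_pos: [537.7, -295.8, 169.9]
tcp_rot: [0.692, 0.722, -0.0, 0.001]
contact_force: [-0.1, 1.1, -0.5]
width: 85.8
```

```bash
python3 st.py 536.5 -291.5 56; python3 - <<'E'
from workcell import bot
import cv2,pickle
f=bot.grab_frame("top");pickle.dump(f,open("top1.pkl","wb"));g=bot.grab_frame("scene");pickle.dump(g,open("scene1.pkl","wb"))
a=cv2.resize(f["img"][150:245,350:460,::-1],None,fx=4,fy=4,interpolation=cv2.INTER_CUBIC)
b=cv2.resize(g["img"][120:215,190:300,::-1],None,fx=4,fy=4,interpolation=cv2.INTER_CUBIC)
cv2.imwrite("pics/a2.png",cv2.resize(cv2.hconcat([a,b]),(800,345)))
E
```

```text
t 3.1 pos [ 537.7  -295.82  169.87] jaw yaw 0.0415 zax [ 9.0e-04 -1.9e-03 -1.0e+00] F [-0.09  1.13 -0.48] w 85.8 q6 0.91
tool delta cm [ 0.458 -0.11  11.386]
```

View pics/a2.png

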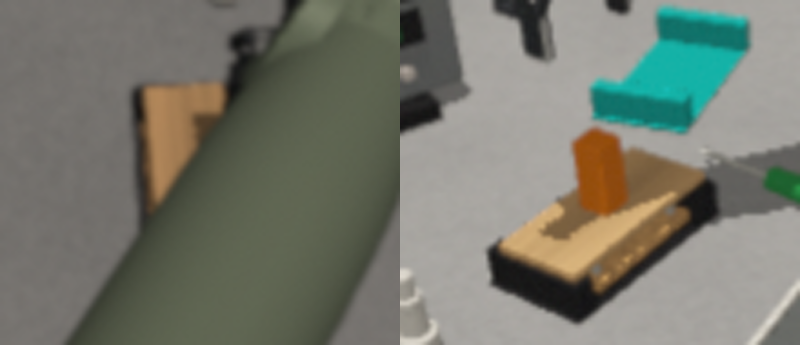

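```bash
python3 - <<'E'
from h import *
S=pickle.load(open("scene1.pkl","rb"))
P=[(537.7+s*43,-295.8+s*1.8,183) for s in(-1,0,1)]
u=proj(S,P);print(u)
a=cv2.resize(S["img"][80:190,190:320,::-1],None,fx=6,fy=5.45 and 6,interpolation=cv2.INTER_CUBIC)[:600]
for p in u: cv2.circle(a,tuple(int(v) for v in (p-[190,80]+.5)*6),4,(0,0,255),1)
cv2.imwrite("pics/a3.png",a)
E
```

```text
[[248.84458518 130.29873131]
 [239.21771486 136.39998485]
 [229.07896858 142.83596961]]
```

View pics/a3.png

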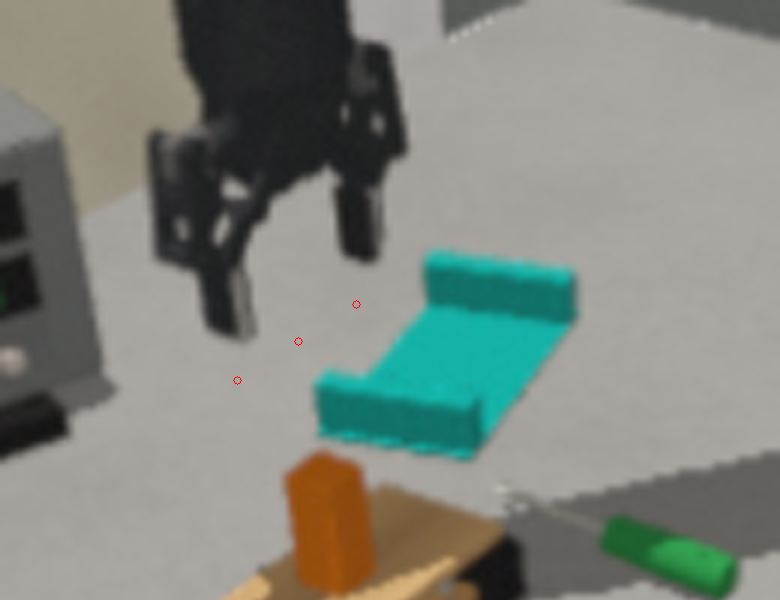

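```bash
python3 - <<'E'
from h import *
T=pickle.load(open("top1.pkl","rb"))
P=[(537.7+s*43,-295.8+s*1.8,z) for s in(-1,0,1) for z in (183,210)]
u=proj(T,P);print(u)
a=cv2.resize(T["img"][120:220,360:480,::-1],None,fx=6,fy=6,interpolation=cv2.INTER_CUBIC)[:600]
for p in u: cv2.circle(a,tuple(int(v) for v in (p-[360,120]+.5)*6),4,(0,0,255),1)
cv2.imwrite("pics/a4.png",a)
t=cv2.imread("pics/top0.png");cv2.imwrite("pics/a5.png",cv2.resize(t[270:350,60:160],None,fx=6,fy=6,interpolation=cv2.INTER_CUBIC))
T=pickle.load(open("top0.pkl","rb"));S=pickle.load(open("scene0.pkl","rb"))
P=[(243.25+s*43*np.cos(1.113),492.65+s*43*np.sin(1.113),220) for s in(-1,0,1)]
print(proj(T,P),proj(S,P))
b=cv2.resize(S["img"][80:170,530:630,::-1],None,fx=6,fy=6,interpolation=cv2.INTER_CUBIC)
for p in proj(S,P): cv2.circle(b,tuple(int(v) for v in (p-[530,80]+.5)*6),4,(0,0,255),1)
cv2.imwrite("pics/a6.png",b)
E
```

```text
[[415.32134734 207.46924404]
 [417.3369609  206.04511002]
 [413.96594878 192.14773118]
 [415.94145492 190.41378844]
 [412.61124091 176.98824413]
 [414.54655082 174.95190144]]
[[134.60665626 311.52402025]
 [120.47309342 304.15689959]
 [106.47751511 296.82592572]] [[545.67581901 155.13749597]
 [561.0923155  163.18744357]
 [577.36288098 171.72313046]]
```

View pics/a4.png

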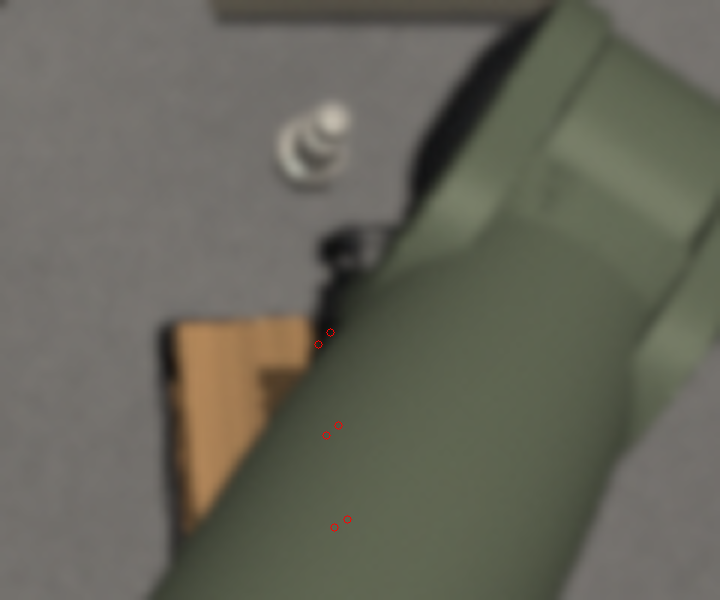

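View pics/a6.png

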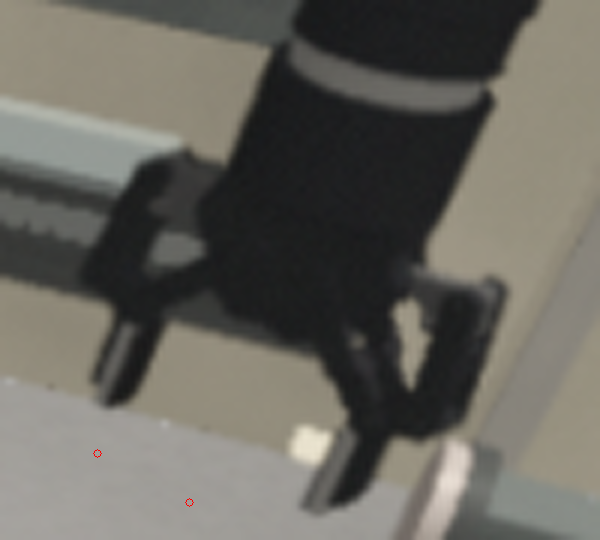

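Emit:
{"fn": "move_arm", "kwargs": {
  "deltas": [
    {"xyz":[0,0,0],"twist":[0,0,0],"claw":1},
    {"xyz":[0,0,0],"twist":[0,0,0],"claw":1},
    {"xyz":[0,0,0],"twist":[0,0,0],"claw":1},
    {"xyz":[0,0,0],"twist":[0,0,0],"claw":1},
    {"xyz":[0,0,0],"twist":[0,0,0],"claw":1},
    {"xyz":[0,0,0],"twist":[0,0,0],"claw":1},
    {"xyz":[0,0,0],"twist":[0,0,0],"claw":1}
  ]
}}

```text
time_s: 3.9
ee_pos: [536.5, -290.7, 171.0]
tcp_rot: [0.691, 0.722, -0.0, 0.0]
contact_force: [0.0, 0.0, 0.7]
width: -0.2
```

```bash
python3 st.py; python3 - <<'E'
from h import *
from workcell import bot
S=bot.grab_frame("scene");p0=bot.sense()["ee_pos"]
u=proj(S,[p0,p0+[0,0,10],p0+[0,0,20],p0+[0,0,30]]);print(u)
a=cv2.resize(S["img"][80:180,190:310,::-1],None,fx=6,fy=6,interpolation=cv2.INTER_CUBIC)[:600]
for p in u: cv2.circle(a,tuple(int(v) for v in (p-[190,80]+.5)*6),4,(0,0,255),1)
cv2.imwrite("pics/a7.png",a)
E
```

```text
t 3.9 pos [ 536.55 -290.7   171.02] jaw yaw 0.044 zax [ 0.e+00 -1.e-04 -1.e+00] F [0.04 0.02 0.67] w -0.2 q6 0.91
[[241.30153518 140.43569226]
 [240.89793196 137.33398434]
 [240.49035679 134.19836736]
 [240.07876025 131.02834362]]
```

View pics/a7.png

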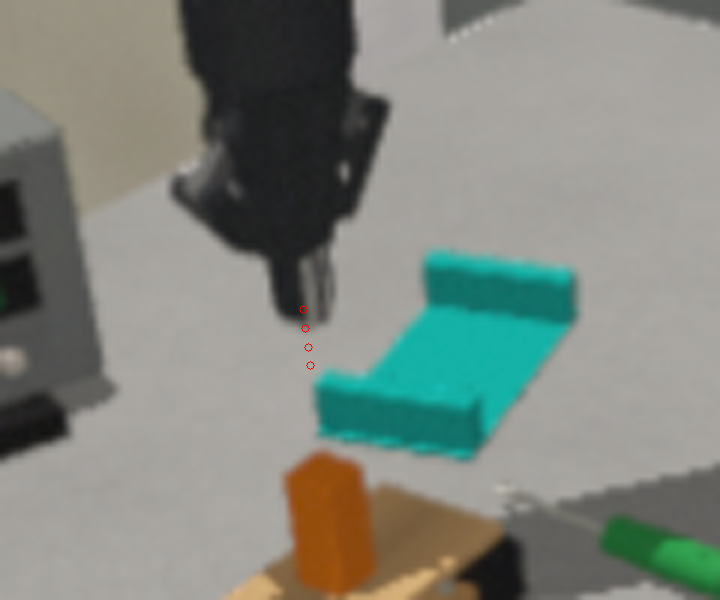

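```bash
python3 - <<'E'
from h import *
for n in("top0","scene0","scene1"):
    f=pickle.load(open(n+".pkl","rb"));R=cv2.Rodrigues(f["rvec"])[0];print(n,(-R.T@np.ravel(f["tvec"])).round(0))
a=cv2.imread("pics/a5.png")
T=pickle.load(open("top0.pkl","rb"))
for z in(220,247):
  for s in(-1,0,1):
    p=proj(T,[(243.25+s*43*np.cos(1.113),492.65+s*43*np.sin(1.113),z)])[0]
    cv2.circle(a,tuple(int(v) for v in (p-[60,270]+.5)*6),4,(0,0,255) if z==220 else (0,255,255),1)
cv2.imwrite("pics/a8.png",a)
E
```

```text
top0 [ 313.  -28. 1467.]
scene0 [1232.  428.  717.]
scene1 [1232.  428.  717.]
```

View pics/a8.png

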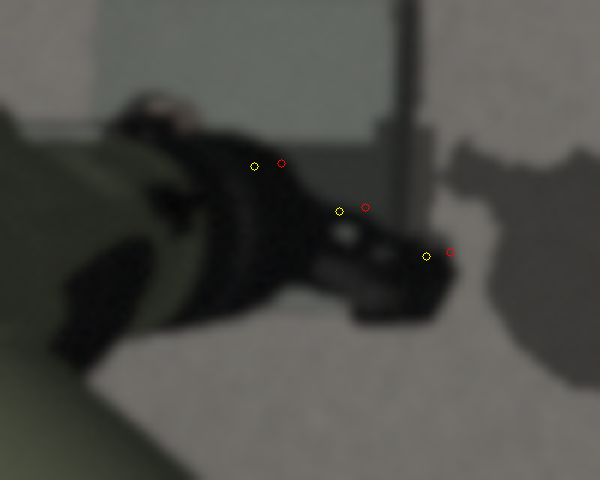

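Emit:
{"fn": "move_arm", "kwargs": {
  "deltas": [
    {"xyz":[0,0,1],"twist":[0,0,0],"claw":-1},
    {"xyz":[0,0,1],"twist":[0,0,0],"claw":-1},
    {"xyz":[0,0,1],"twist":[0,0,0],"claw":-1},
    {"xyz":[0,0,1],"twist":[0,0,0],"claw":-1},
    {"xyz":[0,0,0],"twist":[0,0,0],"claw":-1},
    {"xyz":[0,0,0],"twist":[0,0,0],"claw":-1},
    {"xyz":[0,0,0],"twist":[0,0,0],"claw":-1}
  ]
}}

```text
time_s: 4.65
ee_pos: [536.8, -291.0, 131.3]
tcp_rot: [0.691, 0.722, 0.0, 0.0]
contact_force: [-0.7, 0.9, 1.0]
width: 85.4
```

```bash
python3 st.py; python3 - <<'E'
from h import *
from workcell import bot
S=bot.grab_frame("scene");p0=bot.sense()["ee_pos"];pickle.dump(S,open("s3.pkl","wb"))
P=[p0+[43*s,2*s,13] for s in(-1,0,1)]
u=proj(S,P);print(u)
a=cv2.resize(S["img"][100:200,190:310,::-1],None,fx=6,fy=6,interpolation=cv2.INTER_CUBIC)[:600]
for p in u: cv2.circle(a,tuple(int(v) for v in (p-[190,100]+.5)*6),4,(0,0,255),1)
cv2.imwrite("pics/a9.png",a)
T=bot.grab_frame("top");a=cv2.resize(T["img"][130:230,360:480,::-1],None,fx=6,fy=6,interpolation=cv2.INTER_CUBIC)
for p in proj(T,P): cv2.circle(a,tuple(int(v) for v in (p-[360,130]+.5)*6),4,(0,0,255),1)
cv2.imwrite("pics/a10.png",a)
E
```

```text
t 4.65 pos [ 536.84 -290.97  131.32] jaw yaw 0.0439 zax [ 5.e-04 -4.e-04 -1.e+00] F [-0.71  0.92  1.  ] w 85.4 q6 0.91
[[251.51975763 142.2112237 ]
 [242.20260806 148.52215096]
 [232.39882307 155.17181227]]
```

View pics/a9.png

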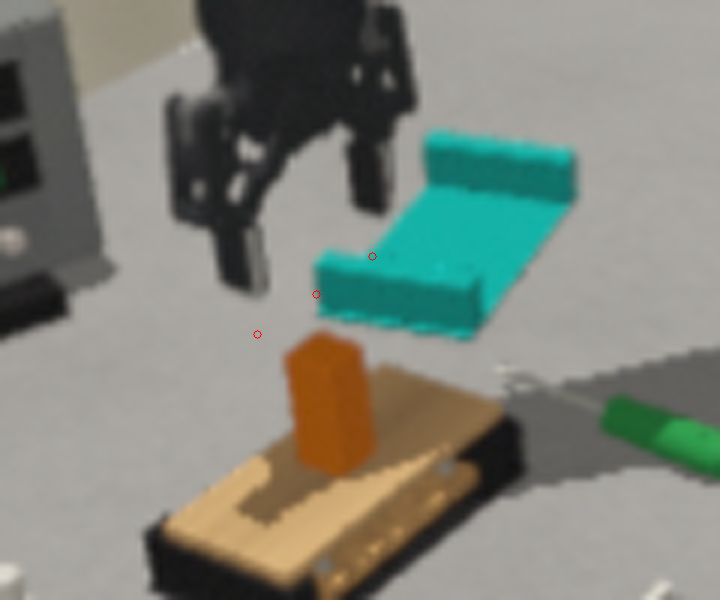

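View pics/a10.png

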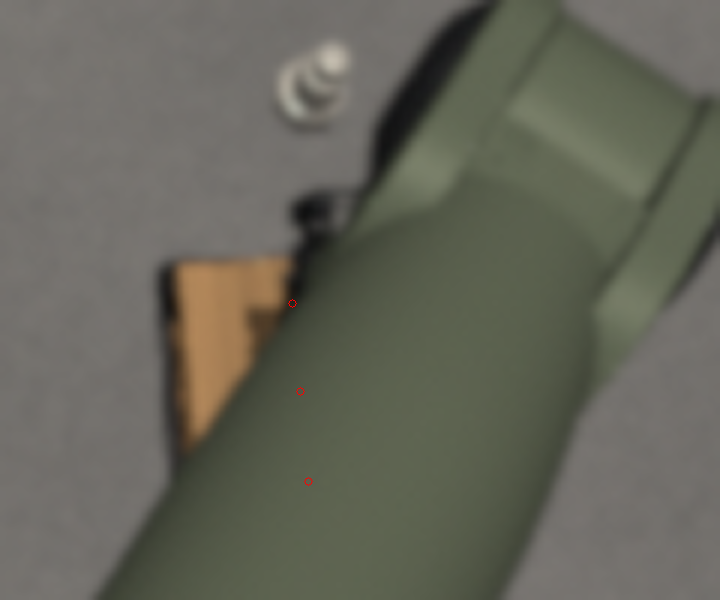

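Emit:
{"fn": "move_arm", "kwargs": {
  "deltas": [
    {"xyz":[0,0,1],"twist":[0,0,0],"claw":-1},
    {"xyz":[0,0,1],"twist":[0,0,0],"claw":-1},
    {"xyz":[0,0,1],"twist":[0,0,0],"claw":-1},
    {"xyz":[0,0,1],"twist":[0,0,0],"claw":-1},
    {"xyz":[0,0,1],"twist":[0,0,0],"claw":-1},
    {"xyz":[0,0,0.5],"twist":[0,0,0],"claw":-1},
    {"xyz":[0,0,0],"twist":[0,0,0],"claw":-1}
  ]
}}

```text
time_s: 5.45
ee_pos: [535.9, -290.3, 74.8]
tcp_rot: [0.691, 0.722, -0.0, -0.001]
contact_force: [0.5, 0.2, 0.2]
width: 85.3
```

```bash
cat > look.py <<'E'
from h import *
from workcell import bot
import sys
n=sys.argv[1];cam=sys.argv[2];x0,y0,x1,y1=map(int,sys.argv[3:7]);k=float(sys.argv[7])
S=bot.grab_frame(cam);pickle.dump(S,open(n+".pkl","wb"));
a=cv2.resize(S["img"][y0:y1,x0:x1,::-1],None,fx=k,fy=k,interpolation=cv2.INTER_CUBIC)
cv2.imwrite("pics/"+n+".png",a)
E
python3 st.py;python3 look.py a11 scene 190 100 310 200 6
```

```text
t 5.45 pos [ 535.86 -290.31   74.78] jaw yaw 0.0438 zax [-0.0016  0.0012 -1.    ] F [0.51 0.23 0.2 ] w 85.3 q6 0.91
```

View pics/a11.png

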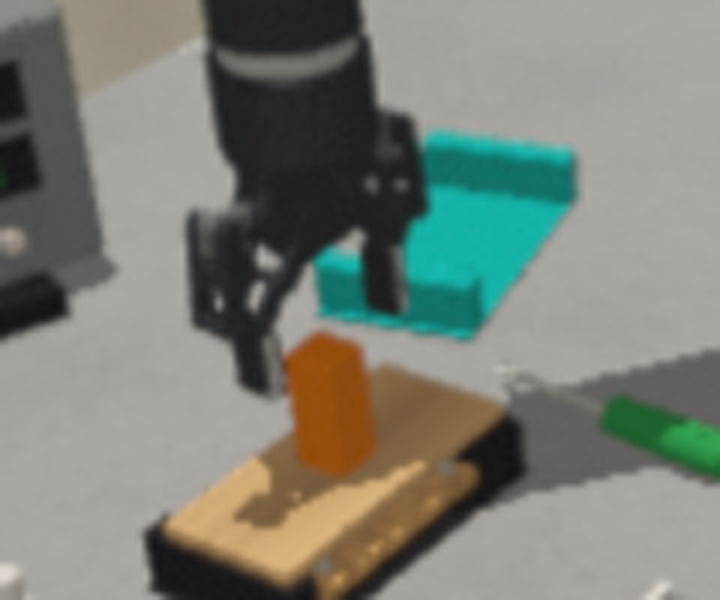

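Emit:
{"fn": "move_arm", "kwargs": {
  "deltas": [
    {"xyz":[0,0,0.6],"twist":[0,0,0],"claw":-1},
    {"xyz":[0,0,0.6],"twist":[0,0,0],"claw":-1},
    {"xyz":[0,0,0.6],"twist":[0,0,0],"claw":-1},
    {"xyz":[0,0,0],"twist":[0,0,0],"claw":-1}
  ]
}}

```text
time_s: 5.9
ee_pos: [535.9, -290.3, 56.9]
tcp_rot: [0.691, 0.722, -0.0, -0.001]
contact_force: [-0.7, 0.1, 0.5]
width: 85.0
```

```bash
python3 st.py;python3 look.py a12 scene 190 100 310 200 6
```

```text
t 5.9 pos [ 535.85 -290.29   56.92] jaw yaw 0.0439 zax [-0.0014  0.001  -1.    ] F [-0.72  0.12  0.49] w 85.0 q6 0.91
```

View pics/a12.png

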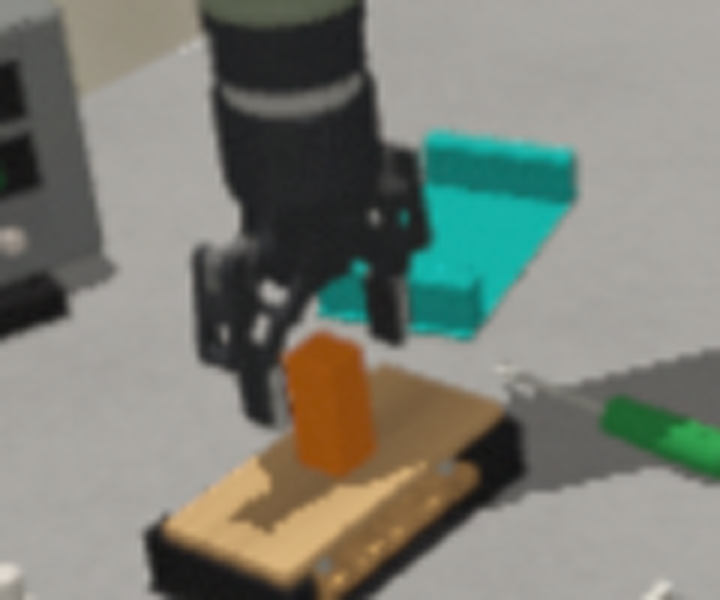

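Emit:
{"fn": "move_arm", "kwargs": {
  "deltas": [
    {"xyz":[0,0,0],"twist":[0,0,0],"claw":1},
    {"xyz":[0,0,0],"twist":[0,0,0],"claw":1},
    {"xyz":[0,0,0],"twist":[0,0,0],"claw":1},
    {"xyz":[0,0,0],"twist":[0,0,0],"claw":1},
    {"xyz":[0,0,0],"twist":[0,0,0],"claw":1}
  ],
  "squeeze": 20
}}

```text
time_s: 6.45
ee_pos: [536.4, -290.9, 58.3]
tcp_rot: [0.691, 0.722, -0.0, 0.0]
contact_force: [-1.6, -0.4, 2.1]
width: 29.2
```

```bash
python3 st.py;python3 look.py a13 scene 190 100 310 200 6
```

```text
t 6.45 pos [ 536.4  -290.92   58.26] jaw yaw 0.0437 zax [-2.e-04 -4.e-04 -1.e+00] F [-1.58 -0.4   2.14] w 29.2 q6 0.91
```

View pics/a13.png

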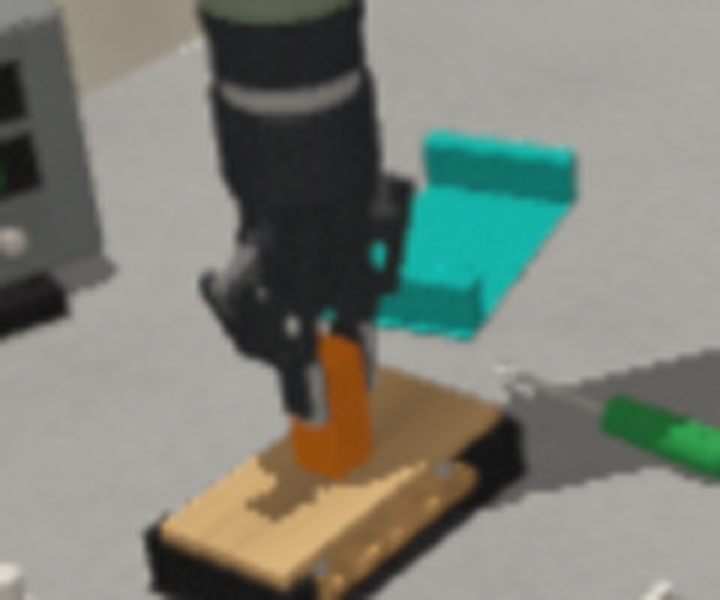

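The fingers stopped at 29 mm on the post, so it's held. I'll firm up the grip and lift.

Emit:
{"fn": "move_arm", "kwargs": {
  "deltas": [
    {"xyz":[0,0,0],"twist":[0,0,0],"claw":1},
    {"xyz":[0,0,0],"twist":[0,0,0],"claw":1},
    {"xyz":[0,0,0],"twist":[0,0,0],"claw":1}
  ],
  "squeeze": 100
}}

```text
time_s: 6.8
ee_pos: [536.9, -291.1, 58.5]
tcp_rot: [0.691, 0.722, 0.0, 0.001]
contact_force: [-1.3, 0.4, 6.2]
width: 28.7
```

```bash
python3 st.py
```

```text
t 6.8 pos [ 536.92 -291.06   58.51] jaw yaw 0.0438 zax [ 8.e-04 -7.e-04 -1.e+00] F [-1.25  0.35  6.24] w 28.7 q6 0.91
```

Emit:
{"fn": "move_arm", "kwargs": {
  "deltas": [
    {"xyz":[0,0,-0.5],"twist":[0,0,0],"claw":1},
    {"xyz":[0,0,-1],"twist":[0,0,0],"claw":1},
    {"xyz":[0,0,-1.5],"twist":[0,0,0],"claw":1},
    {"xyz":[0,0,-2],"twist":[0,0,0],"claw":1},
    {"xyz":[0,0,-2],"twist":[0,0,0],"claw":1},
    {"xyz":[0,0,-2],"twist":[0,0,0],"claw":1},
    {"xyz":[0,0,-1],"twist":[0,0,0],"claw":1},
    {"xyz":[0,0,0],"twist":[0,0,0],"claw":1},
    {"xyz":[0,0,0],"twist":[0,0,0],"claw":1}
  ]
}}

```text
time_s: 7.7
ee_pos: [536.2, -290.5, 157.3]
tcp_rot: [0.691, 0.722, -0.0, -0.0]
contact_force: [-0.1, 0.3, -3.3]
width: 28.8
```

```bash
python3 st.py;python3 look.py a14 scene 190 60 310 200 4.2
```

```text
t 7.7 pos [ 536.15 -290.47  157.31] jaw yaw 0.0439 zax [-7.e-04  6.e-04 -1.e+00] F [-0.13  0.26 -3.29] w 28.8 q6 0.91
```

View pics/a14.png

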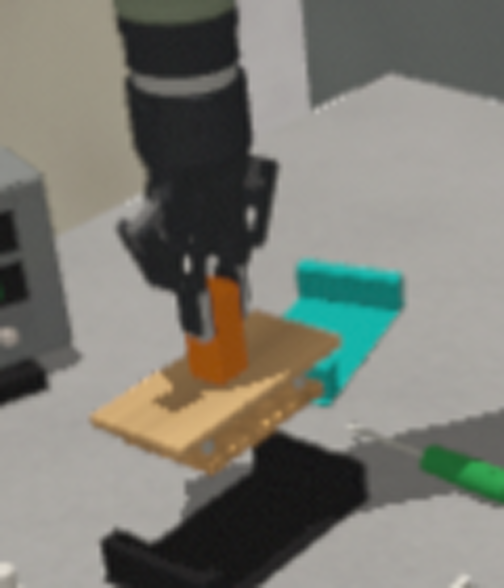

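```bash
python3 st.py 574.3 -46.4 157
```

```text
t 7.75 pos [ 535.83 -290.26  156.8 ] jaw yaw 0.0439 zax [-0.0016  0.0012 -1.    ] F [-0.22  0.1  -2.33] w 28.4 q6 0.91
tool delta cm [2.4194e+01 4.9130e+00 1.0000e-03]
```

Emit:
{"fn": "move_arm", "kwargs": {
  "deltas": [
    {"xyz":[1.5,0.3,0],"twist":[0,0,0],"claw":1},
    {"xyz":[3,0.6,0],"twist":[0,0,0],"claw":1},
    {"xyz":[3,0.6,0],"twist":[0,0,0],"claw":1},
    {"xyz":[3,0.6,0],"twist":[0,0,0],"claw":1},
    {"xyz":[3,0.6,0],"twist":[0,0,0],"claw":1},
    {"xyz":[3,0.6,0],"twist":[0,0,0],"claw":1},
    {"xyz":[3,0.6,0],"twist":[0,0,0],"claw":1},
    {"xyz":[3,0.6,0],"twist":[0,0,0],"claw":1},
    {"xyz":[1.7,0.4,0],"twist":[0,0,0],"claw":1},
    {"xyz":[0,0,0],"twist":[0,0,0],"claw":1}
  ]
}}

```text
time_s: 8.75
ee_pos: [574.1, -43.3, 157.1]
tcp_rot: [0.69, 0.724, -0.0, -0.001]
contact_force: [-1.1, -0.5, -3.4]
width: 28.8
```

Emit:
{"fn": "move_arm", "kwargs": {
  "deltas": [
    {"xyz":[0,0,0],"twist":[0,0,-4],"claw":1},
    {"xyz":[0,0,0],"twist":[0,0,-8],"claw":1},
    {"xyz":[0,0,0],"twist":[0,0,-8],"claw":1},
    {"xyz":[0,0,0],"twist":[0,0,-8],"claw":1},
    {"xyz":[0,0,0],"twist":[0,0,-8],"claw":1},
    {"xyz":[0,0,0],"twist":[0,0,-8],"claw":1},
    {"xyz":[0,0,0],"twist":[0,0,-8],"claw":1},
    {"xyz":[0,0,0],"twist":[0,0,-8],"claw":1},
    {"xyz":[0,0,0],"twist":[0,0,-8],"claw":1},
    {"xyz":[0,0,0],"twist":[0,0,-8],"claw":1},
    {"xyz":[0,0,0],"twist":[0,0,-8],"claw":1},
    {"xyz":[0,0,0],"twist":[0,0,-8],"claw":1},
    {"xyz":[0,0,0],"twist":[0,0,-5],"claw":1},
    {"xyz":[0,0,0],"twist":[0,0,0],"claw":1},
    {"xyz":[0,0,0],"twist":[0,0,0],"claw":1},
    {"xyz":[0,0,0],"twist":[0,0,0],"claw":1}
  ]
}}

```text
time_s: 10.35
ee_pos: [574.6, -46.9, 157.7]
tcp_rot: [-0.082, 0.997, 0.0, -0.0]
contact_force: [0.4, -0.3, -2.4]
width: 28.8
```

```bash
python3 st.py 574.3 -46.4 120;python3 look.py b1 scene 220 110 400 270 4.4;python3 look.py b2 top 250 130 380 240 6
```

```text
t 10.35 pos [574.6  -46.94 157.73] jaw yaw 1.7353 zax [-5.e-04  1.e-04 -1.e+00] F [ 0.45 -0.29 -2.36] w 28.8 q6 -0.37
tool delta cm [0.019 0.058 3.773]
```

View pics/b1.png

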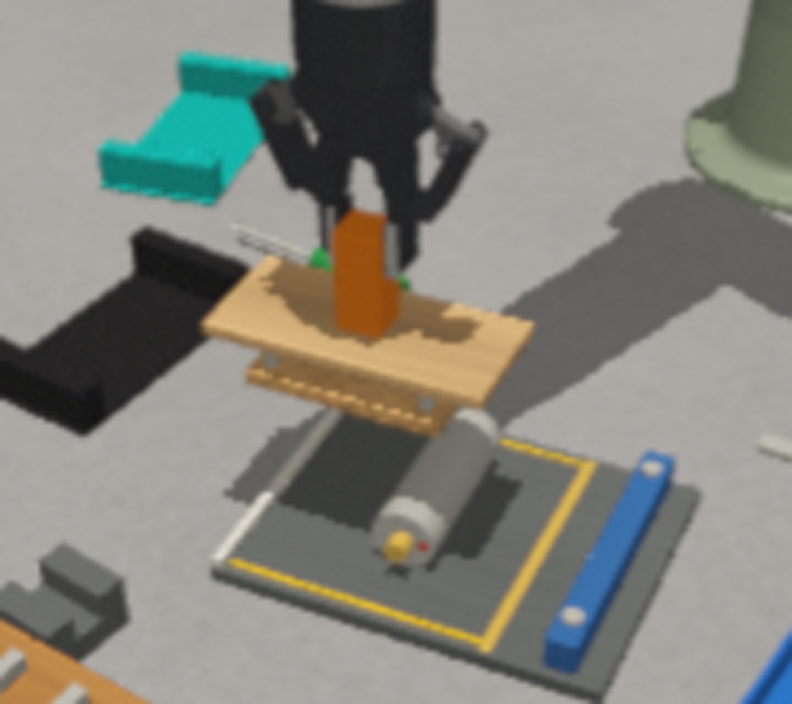

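View pics/b2.png

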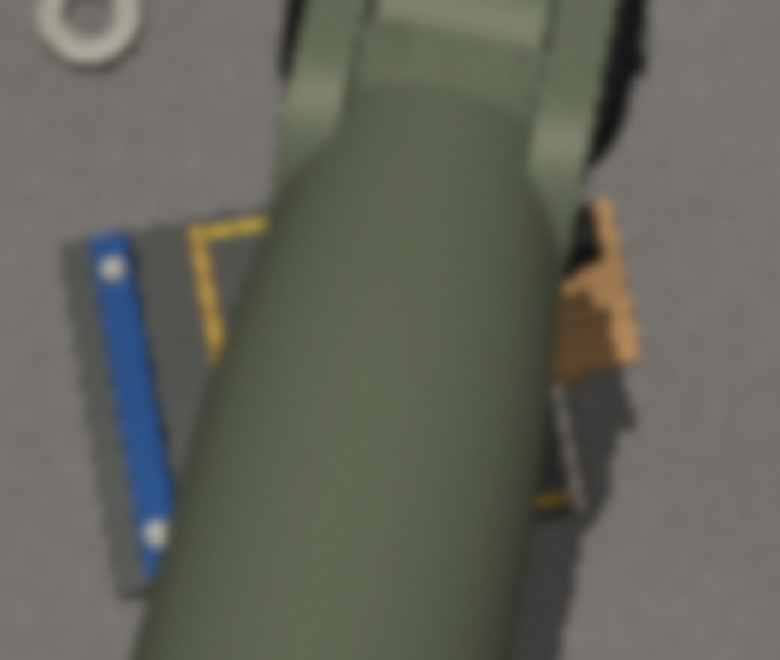

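```bash
python3 - <<'E'
from h import *
S=pickle.load(open("b1.pkl","rb"))
u=uc([(203,325),(275,258),(535,322),(487,402)],(220,110),4.4)
m=[(-88,-40),(-88,40),(88,40),(88,-40)]
for z in (138,145.5,153):
    p,r=fit([(S,[(a,b,z) for a,b in m],u)],[574,-46,1.737]);print(z,p,r.tolist(),np.abs(r).sum())
T=pickle.load(open("b2.pkl","rb"))
e=ray(T,uc([(597,200),(637,358)],(250,130),6),145.5);print(e,proj(T,e)*0)
c,s=np.cos(1.737),np.sin(1.737);print([(574.6-88*c-s*q,-46.9-88*s+c*q) for q in(-40,40)])
# roller: near end centre, red dot etc
print(ray(S,uc([(398,545)],(220,110),4.4),32))
E
```

```text
138 [572.01761695 -46.95028967   1.74294413] [[0.8, 0.1], [-1.0, -0.3], [0.4, 0.5], [-0.4, -0.3]] 3.8000000000000003
145.5 [580.40917989 -41.10089636   1.74043569] [[0.3, -0.0], [-1.2, -0.6], [0.9, 0.5], [-0.2, -0.0]] 3.6999999999999993
153 [588.55486674 -35.0888233    1.73597811] [[-0.2, -0.2], [-1.4, -0.9], [1.4, 0.5], [0.1, 0.2]] 4.9
[[ 632.08218919 -120.02527868  145.5       ]
 [ 554.77371786 -137.21026091  145.5       ]] [[0. 0.]
 [0. 0.]]
[(np.float64(628.6074766488568), np.float64(-127.06977277018555)), (np.float64(549.7098818737661), np.float64(-140.30493573501414))]
[[625.59173326   7.22660239  32.        ]]
```

Emit:
{"fn": "move_arm", "kwargs": {
  "deltas": [
    {"xyz":[0,-0.3,1],"twist":[0,0,0],"claw":1},
    {"xyz":[0,-0.2,1.4],"twist":[0,0,0],"claw":1},
    {"xyz":[0,0,1.4],"twist":[0,0,0],"claw":1},
    {"xyz":[0,0,0.9],"twist":[0,0,0],"claw":1},
    {"xyz":[0,0,0.3],"twist":[0,0,0],"claw":1},
    {"xyz":[0,0,0],"twist":[0,0,0],"claw":1},
    {"xyz":[0,0,0],"twist":[0,0,0],"claw":1}
  ]
}}

```text
time_s: 11.15
ee_pos: [576.1, -51.9, 108.4]
tcp_rot: [-0.083, 0.997, -0.0, 0.0]
contact_force: [0.8, 0.2, -2.4]
width: 28.6
```

```bash
python3 - <<'E'
from workcell import bot
for i in range(10):
    s=bot.sense();print(s["time_s"],s["ee_pos"].round(2),s["contact_force"].round(2),s["moment"].round(3),s["q"][:4].round(5),s["joint_efforts"][:4].round(2))
    bot.grab_frame("scene")
E
python3 look.py b3 scene 220 110 400 270 4.4
```

```text
11.15 [576.13 -51.89 108.41] [ 0.77  0.22 -2.37] [ 0.039 -0.003  0.032] [-0.21739  0.4589  -0.25922  0.85188] [-2.000e-02 -5.000e+01  2.455e+01  1.000e-02]
11.2 [576.27 -51.89 108.6 ] [ 0.32 -0.44 -2.79] [-0.028 -0.003 -0.004] [-0.21734  0.45864 -0.25909  0.85186] [-2.000e-02 -5.014e+01  2.468e+01  0.000e+00]
11.25 [576.29 -51.88 108.69] [-0.84  0.55 -2.51] [ 0.013  0.015 -0.002] [-0.21733  0.45847 -0.25912  0.85186] [-2.000e-02 -5.027e+01  2.479e+01 -1.000e-02]
11.3 [576.24 -51.86 108.65] [ 0.86 -0.46 -2.25] [-0.007 -0.013 -0.006] [-0.21732  0.45849 -0.25921  0.85183] [-1.000e-02 -5.037e+01  2.486e+01 -1.000e-02]
11.35 [576.17 -51.85 108.59] [-0.4  -0.13 -2.16] [-0.074  0.027 -0.041] [-0.21731  0.4585  -0.25934  0.85179] [-1.000e-02 -5.045e+01  2.491e+01 -2.000e-02]
11.4 [576.08 -51.85 108.51] [-0.37  1.15 -3.06] [-0.029  0.014  0.008] [-0.21735  0.45855 -0.25949  0.85176] [-1.000e-02 -5.050e+01  2.493e+01 -2.000e-02]
11.45 [575.94 -51.84 108.37] [-0.16 -0.03 -3.46] [-0.064 -0.042  0.034] [-0.21738  0.45869 -0.25966  0.85175] [-0.000e+00 -5.054e+01  2.494e+01 -2.000e-02]
11.5 [575.91 -51.85 108.3 ] [-0.28 -0.76 -3.49] [ 0.012 -0.009  0.002] [-0.21741  0.45879 -0.2597   0.85171] [-0.000e+00 -5.056e+01  2.494e+01 -2.000e-02]
11.55 [575.81 -51.81 108.21] [ 0.72 -0.99 -2.51] [ 0.025 -0.004  0.034] [-0.21737  0.45888 -0.25982  0.85174] [ 0.000e+00 -5.057e+01  2.494e+01 -2.000e-02]
11.6 [575.76 -51.81 108.15] [ 0.05  1.38 -2.69] [-0.018  0.019  0.069] [-0.21739  0.45895 -0.25988  0.85172] [ 0.000e+00 -5.058e+01  2.493e+01 -1.000e-02]
```

View pics/b3.png

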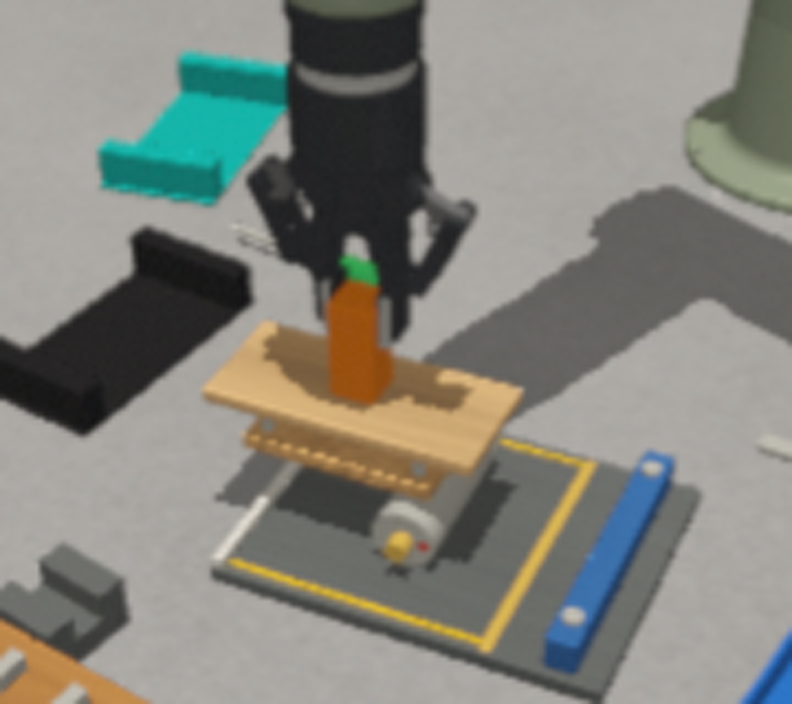

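```bash
cat > f.py <<'E'
from workcell import bot
import numpy as np,sys
n=int(sys.argv[1]) if len(sys.argv)>1 else 4
c,s=np.cos(1.737),np.sin(1.737)
D=[]
for i in range(n):
    if i: bot.grab_frame("scene")
    S=bot.sense();D.append(np.r_[S["ee_pos"],S["contact_force"],S["moment"]])
D=np.array(D);m=D.mean(0);F=m[3:6]
print("t",round(S["time_s"],2),"pos",m[:3].round(2),"last z",D[-1,2].round(2),"plate xy",((m[:2]-[572,16])@[c,s]).round(1),((m[:2]-[572,16])@[-s,c]).round(1),"press",(F[2]+2.8).round(2),"Fx_pl",(F[:2]@[c,s]).round(2),"Fy",(F[:2]@[-s,c]).round(2),"M",m[6:].round(3),"rawz",(D[:,5]+2.8).round(1))
E
python3 f.py 3
```

```text
t 11.8 pos [575.7  -51.78 108.02] last z 107.97 plate xy -67.5 7.6 press 0.01 Fx_pl -0.12 Fy -0.6 M [-0.02   0.004 -0.024] rawz [ 0.2 -0.4  0.3]
```

Emit:
{"fn": "move_arm", "kwargs": {
  "deltas": [
    {"xyz":[0,0,0.08],"twist":[0,0,0],"claw":1},
    {"xyz":[0,0,0.08],"twist":[0,0,0],"claw":1},
    {"xyz":[0,0,0.08],"twist":[0,0,0],"claw":1},
    {"xyz":[0,0,0.08],"twist":[0,0,0],"claw":1},
    {"xyz":[0,0,0.08],"twist":[0,0,0],"claw":1}
  ]
}}

```text
time_s: 12.3
ee_pos: [575.7, -51.8, 103.9]
tcp_rot: [-0.083, 0.997, 0.0, -0.0]
contact_force: [-0.1, 0.4, -2.8]
width: 28.6
```

```bash
python3 f.py 3
```

```text
t 12.4 pos [575.61 -51.78 103.81] last z 103.82 plate xy -67.4 7.7 press 0.09 Fx_pl 0.27 Fy 0.35 M [ 0.024  0.013 -0.001] rawz [ 0.   0.6 -0.4]
```

Emit:
{"fn": "move_arm", "kwargs": {
  "deltas": [
    {"xyz":[0,0,0.03],"twist":[0,0,0],"claw":1},
    {"xyz":[0,0,0.03],"twist":[0,0,0],"claw":1},
    {"xyz":[0,0,0.03],"twist":[0,0,0],"claw":1}
  ]
}}

```text
time_s: 12.7
ee_pos: [575.7, -51.8, 103.1]
tcp_rot: [-0.083, 0.997, -0.0, 0.0]
contact_force: [0.6, -0.1, -3.0]
width: 28.8
```

```bash
python3 f.py 2
```

```text
t 12.75 pos [575.71 -51.79 103.07] last z 103.04 plate xy -67.5 7.6 press -0.21 Fx_pl -0.18 Fy -0.55 M [-0.004 -0.005  0.031] rawz [-0.2 -0.2]
```

Emit:
{"fn": "move_arm", "kwargs": {
  "deltas": [
    {"xyz":[0,0,0.03],"twist":[0,0,0],"claw":1},
    {"xyz":[0,0,0.03],"twist":[0,0,0],"claw":1},
    {"xyz":[0,0,0.02],"twist":[0,0,0],"claw":1}
  ]
}}

```text
time_s: 13.05
ee_pos: [575.7, -51.8, 102.2]
tcp_rot: [-0.083, 0.997, 0.0, -0.0]
contact_force: [0.3, 0.3, -3.7]
width: 28.4
```

```bash
python3 f.py 2
```

```text
t 13.1 pos [575.68 -51.78 102.22] last z 102.21 plate xy -67.5 7.6 press -0.72 Fx_pl 0.12 Fy -0.31 M [ 0.025  0.015 -0.013] rawz [-0.9 -0.5]
```

Emit:
{"fn": "move_arm", "kwargs": {
  "deltas": [
    {"xyz":[0,0,0.03],"twist":[0,0,0],"claw":1},
    {"xyz":[0,0,0.03],"twist":[0,0,0],"claw":1},
    {"xyz":[0,0,0.02],"twist":[0,0,0],"claw":1}
  ]
}}

```text
time_s: 13.4
ee_pos: [575.7, -51.8, 101.4]
tcp_rot: [-0.083, 0.997, -0.0, -0.0]
contact_force: [-0.1, 0.5, -3.4]
width: 28.6
```

```bash
python3 look.py b4 scene 280 200 360 260 9; python3 f.py 2
```

```text
t 13.5 pos [575.68 -51.77 101.44] last z 101.45 plate xy -67.4 7.6 press -0.28 Fx_pl -0.18 Fy 0.21 M [-0.03   0.015  0.017] rawz [ 0.3 -0.9]
```

View pics/b4.png

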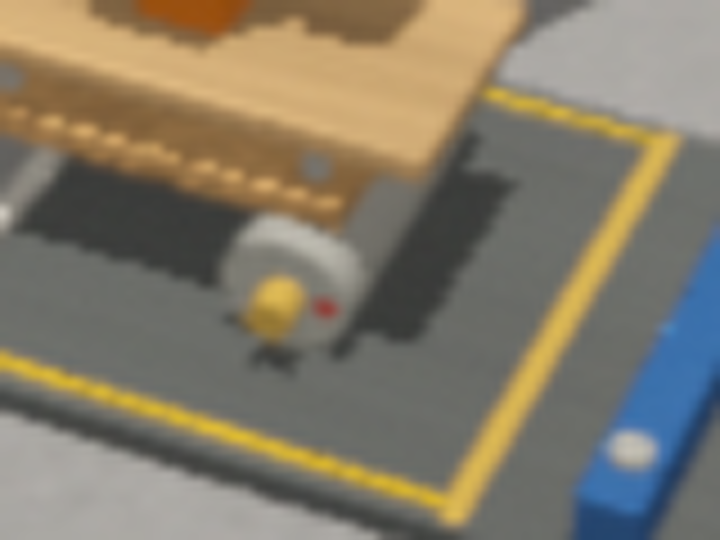

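Emit:
{"fn": "move_arm", "kwargs": {
  "deltas": [
    {"xyz":[0,0,0.03],"twist":[0,0,0],"claw":1},
    {"xyz":[0,0,0.03],"twist":[0,0,0],"claw":1},
    {"xyz":[0,0,0.02],"twist":[0,0,0],"claw":1}
  ]
}}

```text
time_s: 13.8
ee_pos: [575.8, -51.8, 100.8]
tcp_rot: [-0.083, 0.997, -0.0, 0.0]
contact_force: [-1.0, -1.1, -0.5]
width: 28.6
```

```bash
python3 f.py 2
```

```text
t 13.85 pos [575.76 -51.82 100.83] last z 100.85 plate xy -67.5 7.5 press 1.72 Fx_pl -0.18 Fy 0.72 M [0.074 0.103 0.021] rawz [2.3 1.2]
```

Contact at TCP z of about 101. I'll increase the pressure.

Emit:
{"fn": "move_arm", "kwargs": {
  "deltas": [
    {"xyz":[0,0,0.02],"twist":[0,0,0],"claw":1},
    {"xyz":[0,0,0.02],"twist":[0,0,0],"claw":1}
  ]
}}

```text
time_s: 14.05
ee_pos: [575.8, -51.8, 100.5]
tcp_rot: [-0.083, 0.997, -0.0, 0.0]
contact_force: [0.2, 0.1, -0.3]
width: 28.7
```

```bash
python3 f.py 5
```

```text
t 14.25 pos [575.8  -51.81 100.52] last z 100.51 plate xy -67.5 7.5 press 3.37 Fx_pl 0.13 Fy 0.79 M [0.096 0.244 0.023] rawz [2.5 3.1 4.  3.  4.2]
```

Emit:
{"fn": "move_arm", "kwargs": {
  "deltas": [
    {"xyz":[0,0,0.02],"twist":[0,0,0],"claw":1},
    {"xyz":[0,0.1,0],"twist":[0,0,0],"claw":1},
    {"xyz":[0,0.2,0],"twist":[0,0,0],"claw":1},
    {"xyz":[0,0.2,0],"twist":[0,0,0],"claw":1},
    {"xyz":[0,0.2,0],"twist":[0,0,0],"claw":1}
  ]
}}

```text
time_s: 14.75
ee_pos: [574.5, -44.6, 100.2]
tcp_rot: [-0.083, 0.997, 0.0, 0.0]
contact_force: [-1.5, -0.4, 2.5]
width: 28.3
```

```bash
python3 f.py 4
```

```text
t 14.9 pos [574.48 -44.47 100.18] last z 100.18 plate xy -60.0 7.6 press 5.13 Fx_pl 0.16 Fy 0.98 M [0.198 0.368 0.015] rawz [5.3 4.6 5.  5.7]
```

Emit:
{"fn": "move_arm", "kwargs": {
  "deltas": [
    {"xyz":[0,0.2,0],"twist":[0,0,0],"claw":1},
    {"xyz":[0,0.3,0],"twist":[0,0,0],"claw":1},
    {"xyz":[0,0.4,0],"twist":[0,0,0],"claw":1},
    {"xyz":[0,0.4,0],"twist":[0,0,0],"claw":1},
    {"xyz":[0,0.3,0],"twist":[0,0,0],"claw":1},
    {"xyz":[0,0.2,0],"twist":[0,0,0],"claw":1}
  ]
}}

```text
time_s: 15.5
ee_pos: [571.3, -26.7, 100.1]
tcp_rot: [-0.083, 0.997, -0.0, -0.0]
contact_force: [-2.1, -0.8, 3.8]
width: 28.9
```

```bash
python3 f.py 4;python3 look.py b5 scene 240 180 380 270 5.5
```

```text
t 15.65 pos [571.31 -26.69 100.11] last z 100.11 plate xy -42.0 7.7 press 7.11 Fx_pl -0.01 Fy 2.52 M [0.167 0.698 0.016] rawz [6.6 7.7 6.8 7.4]
```

View pics/b5.png

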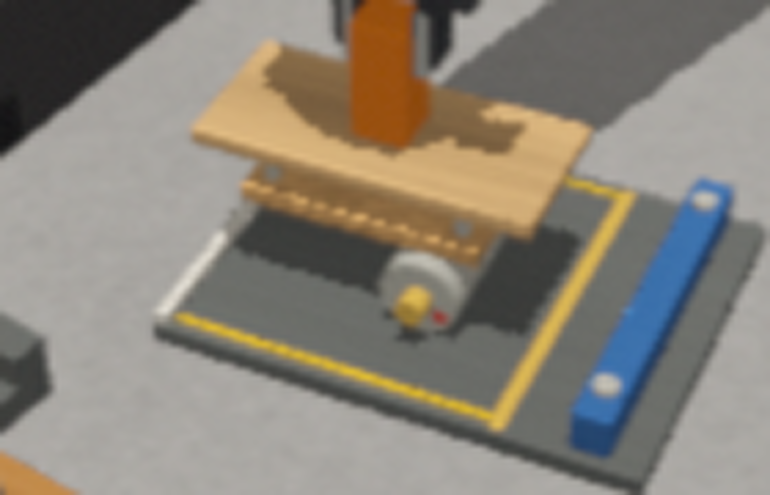

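Emit:
{"fn": "move_arm", "kwargs": {
  "deltas": [
    {"xyz":[0.02,0.2,-0.01],"twist":[0,0,0],"claw":1},
    {"xyz":[0.02,0.3,0],"twist":[0,0,0],"claw":1},
    {"xyz":[0.02,0.4,-0.005],"twist":[0,0,0],"claw":1},
    {"xyz":[0.02,0.4,0],"twist":[0,0,0],"claw":1},
    {"xyz":[0.01,0.3,0],"twist":[0,0,0],"claw":1},
    {"xyz":[0.01,0.2,0],"twist":[0,0,0],"claw":1}
  ]
}}

```text
time_s: 16.3
ee_pos: [567.8, -9.1, 100.3]
tcp_rot: [-0.083, 0.997, 0.0, 0.0]
contact_force: [-0.8, -0.7, 3.7]
width: 28.8
```

```bash
python3 f.py 4
```

```text
t 16.45 pos [567.84  -9.06 100.33] last z 100.33 plate xy -24.0 8.3 press 6.56 Fx_pl -0.28 Fy 0.84 M [ 0.155  0.281 -0.004] rawz [6.5 6.2 6.9 6.6]
```

Emit:
{"fn": "move_arm", "kwargs": {
  "deltas": [
    {"xyz":[0.01,0.3,-0.005],"twist":[0,0,0],"claw":1},
    {"xyz":[0.01,0.4,0],"twist":[0,0,0],"claw":1},
    {"xyz":[0.01,0.4,0],"twist":[0,0,0],"claw":1},
    {"xyz":[0.01,0.4,0],"twist":[0,0,0],"claw":1},
    {"xyz":[0.01,0.4,0],"twist":[0,0,0],"claw":1},
    {"xyz":[0.01,0.3,0],"twist":[0,0,0],"claw":1}
  ]
}}

```text
time_s: 17.05
ee_pos: [563.6, 12.5, 100.4]
tcp_rot: [-0.083, 0.997, 0.0, 0.0]
contact_force: [0.2, -0.7, 3.9]
width: 28.4
```

```bash
python3 f.py 4
```

```text
t 17.2 pos [563.63  12.66 100.43] last z 100.45 plate xy -1.9 8.8 press 6.61 Fx_pl -0.02 Fy -0.57 M [ 0.174 -0.14  -0.008] rawz [6.7 6.4 7.  6.3]
```

Emit:
{"fn": "move_arm", "kwargs": {
  "deltas": [
    {"xyz":[0.005,0.3,-0.005],"twist":[0,0,0],"claw":1},
    {"xyz":[0.005,0.4,0],"twist":[0,0,0],"claw":1},
    {"xyz":[0.005,0.4,0],"twist":[0,0,0],"claw":1},
    {"xyz":[0.005,0.4,0],"twist":[0,0,0],"claw":1},
    {"xyz":[0.005,0.4,0],"twist":[0,0,0],"claw":1},
    {"xyz":[0.005,0.3,0],"twist":[0,0,0],"claw":1}
  ]
}}

```text
time_s: 17.8
ee_pos: [559.5, 34.1, 100.4]
tcp_rot: [-0.083, 0.997, -0.0, 0.0]
contact_force: [0.8, 0.6, 5.6]
width: 28.9
```

```bash
python3 f.py 4;python3 look.py b6 scene 240 170 390 270 5.3
```

```text
t 17.95 pos [559.53  34.28 100.45] last z 100.46 plate xy 20.1 9.3 press 8.02 Fx_pl 0.49 Fy -1.3 M [ 0.141 -0.404 -0.004] rawz [8.4 8.5 7.7 7.4]
```

View pics/b6.png

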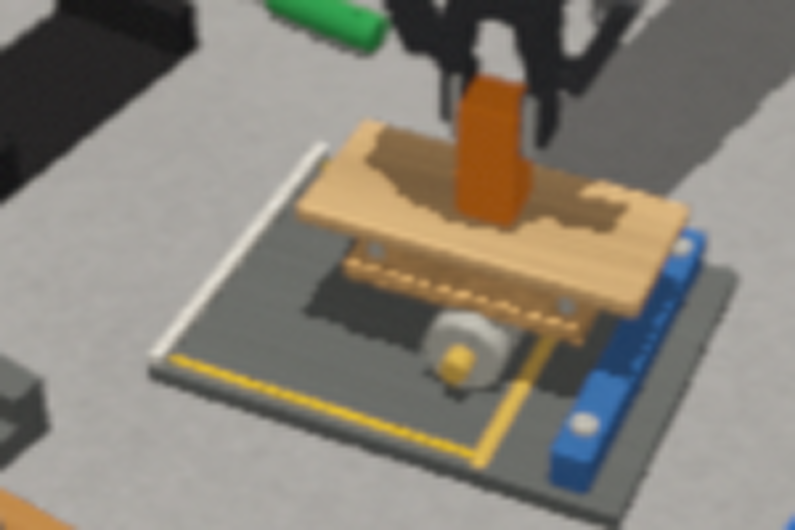

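```bash
cat > rp.py <<'E'
from h import *
import sys
def rel(name,pt,off,k,rib):
    S=pickle.load(open(name+".pkl","rb"))
    c,s=np.cos(1.737),np.sin(1.737)
    for q,z in ((pt,32),(rib[0],13.5),(rib[1],13.5)):
        e=ray(S,uc([q],off,k),z)[0,:2]-[572,16];print(e@[c,s],e@[-s,c])
E
python3 -c "
from rp import *
rel('b6',(457,365),(240,170),5.3,[(480,460),(550,340)])
rel('b5',(411,307),(240,180),5.5,[(500,420),(630,195)])"
```

```text
27.05282934686837 -51.817851998121554
54.95030449375308 -88.87795268278683
55.290505354223114 2.08314568151758
-4.457068163116543 -53.52654794613665
55.15555876843203 -87.15862398867924
55.28281454144698 86.80350443116743
```

Emit:
{"fn": "move_arm", "kwargs": {
  "deltas": [
    {"xyz":[0,0.3,-0.01],"twist":[0,0,0],"claw":1},
    {"xyz":[0,0.4,-0.01],"twist":[0,0,0],"claw":1},
    {"xyz":[0,0.4,0],"twist":[0,0,0],"claw":1},
    {"xyz":[0,0.4,0],"twist":[0,0,0],"claw":1},
    {"xyz":[0,0.4,0],"twist":[0,0,0],"claw":1},
    {"xyz":[0,0.4,0],"twist":[0,0,0],"claw":1},
    {"xyz":[0,0.3,0],"twist":[0,0,0],"claw":1}
  ]
}}

```text
time_s: 18.7
ee_pos: [554.8, 59.7, 100.5]
tcp_rot: [-0.083, 0.997, -0.0, -0.0]
contact_force: [1.2, -0.8, 4.1]
width: 28.5
```

```bash
python3 f.py 4
```

```text
t 18.85 pos [554.83  59.88 100.46] last z 100.46 plate xy 46.1 9.7 press 7.0 Fx_pl 0.18 Fy -0.93 M [ 0.022 -0.288 -0.013] rawz [6.9 6.5 7.2 7.5]
```

Emit:
{"fn": "move_arm", "kwargs": {
  "deltas": [
    {"xyz":[0,0.2,-0.01],"twist":[0,0,0],"claw":1},
    {"xyz":[0,0.2,-0.01],"twist":[0,0,0],"claw":1},
    {"xyz":[0,0.2,0],"twist":[0,0,0],"claw":1},
    {"xyz":[0,0.1,0],"twist":[0,0,0],"claw":1}
  ]
}}

```text
time_s: 19.25
ee_pos: [553.7, 66.4, 100.6]
tcp_rot: [-0.083, 0.997, -0.0, -0.0]
contact_force: [0.9, -0.3, 2.7]
width: 28.7
```

```bash
python3 f.py 4
```

```text
t 19.4 pos [553.68  66.43 100.57] last z 100.57 plate xy 52.8 9.7 press 5.71 Fx_pl -0.15 Fy -0.69 M [-0.025 -0.128  0.004] rawz [5.5 6.  6.  5.3]
```

Emit:
{"fn": "move_arm", "kwargs": {
  "deltas": [
    {"xyz":[0,0.1,0],"twist":[0,0,0],"claw":1},
    {"xyz":[0,0.1,0],"twist":[0,0,0],"claw":1}
  ]
}}

```text
time_s: 19.6
ee_pos: [553.4, 68.1, 100.6]
tcp_rot: [-0.083, 0.997, -0.0, -0.0]
contact_force: [1.0, 0.3, 2.4]
width: 28.3
```

```bash
python3 f.py 3
```

```text
t 19.7 pos [553.38  68.27 100.59] last z 100.6 plate xy 54.6 9.7 press 5.36 Fx_pl 0.02 Fy -0.15 M [-0.096 -0.025  0.009] rawz [5.2 5.4 5.5]
```

Emit:
{"fn": "move_arm", "kwargs": {
  "deltas": [
    {"xyz":[0,0.1,0],"twist":[0,0,0],"claw":1},
    {"xyz":[0,0.1,0],"twist":[0,0,0],"claw":1}
  ]
}}

```text
time_s: 19.9
ee_pos: [553.1, 69.8, 100.6]
tcp_rot: [-0.083, 0.997, -0.001, -0.0]
contact_force: [-0.7, -1.7, 1.5]
width: 28.8
```

```bash
python3 f.py 3
```

```text
t 20.0 pos [553.03  69.87 100.62] last z 100.63 plate xy 56.3 9.8 press 5.12 Fx_pl -1.39 Fy 1.24 M [-0.545  0.073 -0.035] rawz [4.3 5.7 5.3]
```

The rib is felt (Fx is going negative). I'll climb it, raising in step.

Emit:
{"fn": "move_arm", "kwargs": {
  "deltas": [
    {"xyz":[0,0.1,-0.01],"twist":[0,0,0],"claw":1},
    {"xyz":[0,0.1,-0.02],"twist":[0,0,0],"claw":1}
  ]
}}

```text
time_s: 20.2
ee_pos: [552.6, 71.8, 100.9]
tcp_rot: [-0.083, 0.997, -0.0, -0.0]
contact_force: [-1.5, -2.6, 2.5]
width: 28.5
```

```bash
python3 f.py 3
```

```text
t 20.3 pos [552.61  71.96 100.93] last z 100.94 plate xy 58.4 9.9 press 5.92 Fx_pl -1.69 Fy 1.94 M [-0.716  0.264 -0.038] rawz [5.3 6.4 6.1]
```

Emit:
{"fn": "move_arm", "kwargs": {
  "deltas": [
    {"xyz":[0.01,0.1,-0.02],"twist":[0,0,0],"claw":1},
    {"xyz":[0.01,0.1,-0.02],"twist":[0,0,0],"claw":1}
  ]
}}

```text
time_s: 20.5
ee_pos: [552.2, 74.1, 101.4]
tcp_rot: [-0.083, 0.997, 0.0, -0.0]
contact_force: [-2.1, -1.9, 2.0]
width: 28.6
```

```bash
python3 f.py 3
```

```text
t 20.6 pos [552.24  74.27 101.38] last z 101.39 plate xy 60.7 9.9 press 5.11 Fx_pl -1.55 Fy 2.07 M [-0.589  0.343 -0.058] rawz [4.8 5.4 5.2]
```

Emit:
{"fn": "move_arm", "kwargs": {
  "deltas": [
    {"xyz":[0.01,0.1,-0.015],"twist":[0,0,0],"claw":1},
    {"xyz":[0.01,0.1,-0.015],"twist":[0,0,0],"claw":1},
    {"xyz":[0.01,0.1,-0.015],"twist":[0,0,0],"claw":1}
  ]
}}

```text
time_s: 20.9
ee_pos: [551.7, 77.2, 101.9]
tcp_rot: [-0.083, 0.997, 0.0, 0.0]
contact_force: [-1.6, -1.9, 1.6]
width: 28.8
```

```bash
python3 f.py 3
```

```text
t 21.0 pos [551.65  77.34 101.85] last z 101.85 plate xy 63.9 9.9 press 4.85 Fx_pl -1.46 Fy 1.74 M [-0.525  0.239 -0.023] rawz [4.4 4.6 5.6]
```

Emit:
{"fn": "move_arm", "kwargs": {
  "deltas": [
    {"xyz":[0.01,0.1,-0.01],"twist":[0,0,0],"claw":1},
    {"xyz":[0.01,0.1,-0.01],"twist":[0,0,0],"claw":1},
    {"xyz":[0.01,0.1,-0.01],"twist":[0,0,0],"claw":1},
    {"xyz":[0,0.1,-0.01],"twist":[0,0,0],"claw":1}
  ]
}}

```text
time_s: 21.4
ee_pos: [551.0, 81.1, 102.3]
tcp_rot: [-0.083, 0.997, 0.0, 0.0]
contact_force: [-1.0, -2.0, 1.9]
width: 28.8
```

```bash
python3 f.py 3
```

```text
t 21.5 pos [550.91  81.23 102.34] last z 102.34 plate xy 67.8 10.0 press 4.37 Fx_pl -1.01 Fy 0.49 M [-0.294  0.039 -0.028] rawz [4.7 4.  4.5]
```

Emit:
{"fn": "move_arm", "kwargs": {
  "deltas": [
    {"xyz":[0,0.1,-0.005],"twist":[0,0,0],"claw":1},
    {"xyz":[0,0.1,-0.005],"twist":[0,0,0],"claw":1},
    {"xyz":[0,0.1,-0.005],"twist":[0,0,0],"claw":1},
    {"xyz":[0,0.1,0],"twist":[0,0,0],"claw":1}
  ]
}}

```text
time_s: 21.9
ee_pos: [550.2, 85.0, 102.5]
tcp_rot: [-0.083, 0.997, 0.0, 0.0]
contact_force: [-0.3, -0.6, 2.0]
width: 28.9
```

```bash
python3 f.py 3
```

```text
t 22.0 pos [550.2   85.13 102.52] last z 102.53 plate xy 71.8 10.1 press 4.41 Fx_pl -0.42 Fy 0.15 M [-0.22  -0.113 -0.039] rawz [4.8 3.8 4.6]
```

Emit:
{"fn": "move_arm", "kwargs": {
  "deltas": [
    {"xyz":[0,0.1,0],"twist":[0,0,0],"claw":1},
    {"xyz":[0,0.1,0],"twist":[0,0,0],"claw":1},
    {"xyz":[0,0.1,0],"twist":[0,0,0],"claw":1},
    {"xyz":[0,0.1,0],"twist":[0,0,0],"claw":1}
  ]
}}

```text
time_s: 22.4
ee_pos: [549.5, 89.0, 102.5]
tcp_rot: [-0.083, 0.997, 0.0, 0.0]
contact_force: [0.4, -0.5, 2.1]
width: 28.6
```

```bash
python3 f.py 3
```

```text
t 22.5 pos [549.5   89.08 102.53] last z 102.52 plate xy 75.8 10.1 press 5.05 Fx_pl 0.05 Fy -0.5 M [-0.1   -0.142 -0.05 ] rawz [4.9 5.7 4.6]
```

Crest reached (Fx is about 0). Now the descent.

Emit:
{"fn": "move_arm", "kwargs": {
  "deltas": [
    {"xyz":[0,0.1,0.002],"twist":[0,0,0],"claw":1},
    {"xyz":[0,0.1,0.003],"twist":[0,0,0],"claw":1},
    {"xyz":[0,0.1,0.004],"twist":[0,0,0],"claw":1},
    {"xyz":[0,0.1,0.005],"twist":[0,0,0],"claw":1}
  ]
}}

```text
time_s: 22.9
ee_pos: [548.8, 92.9, 102.4]
tcp_rot: [-0.083, 0.997, 0.0, 0.0]
contact_force: [0.1, -0.3, 3.8]
width: 28.6
```

```bash
python3 f.py 3
```

```text
t 23.0 pos [548.82  93.03 102.38] last z 102.38 plate xy 79.8 10.1 press 6.45 Fx_pl 0.22 Fy -0.56 M [ 0.009 -0.154 -0.03 ] rawz [6.6 6.4 6.3]
```

Emit:
{"fn": "move_arm", "kwargs": {
  "deltas": [
    {"xyz":[0,0.1,0.003],"twist":[0,0,0],"claw":1},
    {"xyz":[0,0.1,0.005],"twist":[0,0,0],"claw":1},
    {"xyz":[0,0.1,0.006],"twist":[0,0,0],"claw":1},
    {"xyz":[0,0.1,0.007],"twist":[0,0,0],"claw":1}
  ]
}}

```text
time_s: 23.4
ee_pos: [548.1, 96.9, 102.1]
tcp_rot: [-0.083, 0.997, 0.0, 0.0]
contact_force: [0.3, 0.4, 3.6]
width: 28.6
```

```bash
python3 f.py 3
```

```text
t 23.5 pos [548.13  96.98 102.11] last z 102.12 plate xy 83.8 10.1 press 6.43 Fx_pl 0.88 Fy -0.92 M [ 0.139 -0.212 -0.038] rawz [6.4 6.3 6.6]
```

Next 4 mm: the expected drop is about 0.4.

Emit:
{"fn": "move_arm", "kwargs": {
  "deltas": [
    {"xyz":[0,0.1,0.008],"twist":[0,0,0],"claw":1},
    {"xyz":[0,0.1,0.008],"twist":[0,0,0],"claw":1},
    {"xyz":[0,0.1,0.01],"twist":[0,0,0],"claw":1},
    {"xyz":[0,0.1,0.01],"twist":[0,0,0],"claw":1}
  ]
}}

```text
time_s: 23.9
ee_pos: [547.5, 100.8, 101.7]
tcp_rot: [-0.083, 0.997, 0.0, 0.0]
contact_force: [0.6, 0.7, 3.2]
width: 28.7
```

```bash
python3 f.py 3
```

```text
t 24.0 pos [547.45 100.93 101.72] last z 101.73 plate xy 87.8 10.2 press 5.88 Fx_pl 1.53 Fy -1.43 M [ 0.255 -0.254 -0.055] rawz [6.  5.9 5.7]
```

Emit:
{"fn": "move_arm", "kwargs": {
  "deltas": [
    {"xyz":[0,0.1,0.013],"twist":[0,0,0],"claw":1},
    {"xyz":[0,0.1,0.014],"twist":[0,0,0],"claw":1},
    {"xyz":[0,0.1,0.014],"twist":[0,0,0],"claw":1}
  ]
}}

```text
time_s: 24.3
ee_pos: [547.0, 103.8, 101.3]
tcp_rot: [-0.083, 0.997, 0.0, 0.0]
contact_force: [1.7, 1.3, 3.0]
width: 29.1
```

```bash
python3 f.py 3
```

```text
t 24.4 pos [546.93 103.86 101.31] last z 101.29 plate xy 90.8 10.2 press 6.07 Fx_pl 1.23 Fy -1.54 M [ 0.332 -0.314 -0.039] rawz [5.8 5.7 6.7]
```

Emit:
{"fn": "move_arm", "kwargs": {
  "deltas": [
    {"xyz":[-0.005,0.1,0.015],"twist":[0,0,0],"claw":1},
    {"xyz":[-0.005,0.1,0.015],"twist":[0,0,0],"claw":1},
    {"xyz":[-0.005,0.1,0.015],"twist":[0,0,0],"claw":1}
  ]
}}

```text
time_s: 24.7
ee_pos: [546.5, 106.7, 100.8]
tcp_rot: [-0.083, 0.997, 0.0, -0.0]
contact_force: [0.6, 1.8, 3.8]
width: 28.4
```

```bash
python3 f.py 3
```

```text
t 24.8 pos [546.49 106.84 100.82] last z 100.81 plate xy 93.8 10.1 press 6.25 Fx_pl 2.04 Fy -1.07 M [ 0.408 -0.269 -0.057] rawz [6.6 6.  6.2]
```

Emit:
{"fn": "move_arm", "kwargs": {
  "deltas": [
    {"xyz":[-0.005,0.1,0.014],"twist":[0,0,0],"claw":1},
    {"xyz":[0,0.1,0.012],"twist":[0,0,0],"claw":1}
  ]
}}

```text
time_s: 25.0
ee_pos: [546.1, 108.5, 100.5]
tcp_rot: [-0.083, 0.997, -0.0, -0.0]
contact_force: [1.2, 1.3, 2.3]
width: 28.8
```

```bash
python3 f.py 3
```

```text
t 25.1 pos [546.1  108.55 100.51] last z 100.53 plate xy 95.6 10.2 press 5.6 Fx_pl 1.25 Fy -1.3 M [ 0.261 -0.232 -0.06 ] rawz [5.1 6.2 5.5]
```

Emit:
{"fn": "move_arm", "kwargs": {
  "deltas": [
    {"xyz":[0,0.1,0.01],"twist":[0,0,0],"claw":1},
    {"xyz":[0,0.1,0],"twist":[0,0,0],"claw":1}
  ]
}}

```text
time_s: 25.3
ee_pos: [545.7, 110.1, 100.4]
tcp_rot: [-0.083, 0.997, -0.001, -0.0]
contact_force: [0.1, 0.4, 2.1]
width: 28.3
```

```bash
python3 f.py 3
```

```text
t 25.4 pos [545.72 110.17 100.39] last z 100.38 plate xy 97.2 10.3 press 5.4 Fx_pl 0.2 Fy -0.02 M [-0.171 -0.131 -0.072] rawz [4.9 5.6 5.7]
```

Emit:
{"fn": "move_arm", "kwargs": {
  "deltas": [
    {"xyz":[0,0.1,0.01],"twist":[0,0,0],"claw":1},
    {"xyz":[0,0.1,0],"twist":[0,0,0],"claw":1},
    {"xyz":[0,0.1,0],"twist":[0,0,0],"claw":1},
    {"xyz":[0,0.1,0],"twist":[0,0,0],"claw":1},
    {"xyz":[0,0.1,0],"twist":[0,0,0],"claw":1}
  ]
}}

```text
time_s: 25.9
ee_pos: [544.9, 115.5, 100.3]
tcp_rot: [-0.083, 0.997, -0.0, -0.0]
contact_force: [-0.8, -0.9, 3.0]
width: 28.7
```

```bash
python3 f.py 3
```

```text
t 26.0 pos [544.85 115.6  100.32] last z 100.32 plate xy 102.7 10.3 press 5.9 Fx_pl 0.13 Fy 0.44 M [-0.266  0.119 -0.084] rawz [5.8 5.8 6.1]
```

Emit:
{"fn": "move_arm", "kwargs": {
  "deltas": [
    {"xyz":[0,0.1,0.01],"twist":[0,0,0],"claw":1},
    {"xyz":[0,0.1,0],"twist":[0,0,0],"claw":1},
    {"xyz":[0,0.1,0],"twist":[0,0,0],"claw":1}
  ]
}}

```text
time_s: 26.3
ee_pos: [544.4, 118.3, 100.2]
tcp_rot: [-0.083, 0.997, -0.0, -0.0]
contact_force: [-1.3, -1.5, 2.9]
width: 28.9
```

```bash
python3 f.py 3
```

```text
t 26.4 pos [544.4  118.29 100.21] last z 100.21 plate xy 105.5 10.3 press 6.01 Fx_pl -0.53 Fy 0.94 M [-0.586  0.222 -0.087] rawz [5.7 5.2 7.1]
```

Emit:
{"fn": "move_arm", "kwargs": {
  "deltas": [
    {"xyz":[0,0.1,0.005],"twist":[0,0,0],"claw":1},
    {"xyz":[0,0.1,0],"twist":[0,0,0],"claw":1}
  ]
}}

```text
time_s: 26.6
ee_pos: [544.4, 119.4, 100.1]
tcp_rot: [-0.083, 0.997, -0.001, -0.0]
contact_force: [1.0, -3.5, 2.5]
width: 28.4
```

```bash
python3 f.py 4;python3 look.py b7 scene 260 170 390 270 6
```

```text
t 26.75 pos [544.38 119.62 100.16] last z 100.18 plate xy 106.8 10.1 press 5.36 Fx_pl -3.71 Fy 0.76 M [-1.357  0.063 -0.114] rawz [5.3 5.2 5.4 5.6]
```

View pics/b7.png

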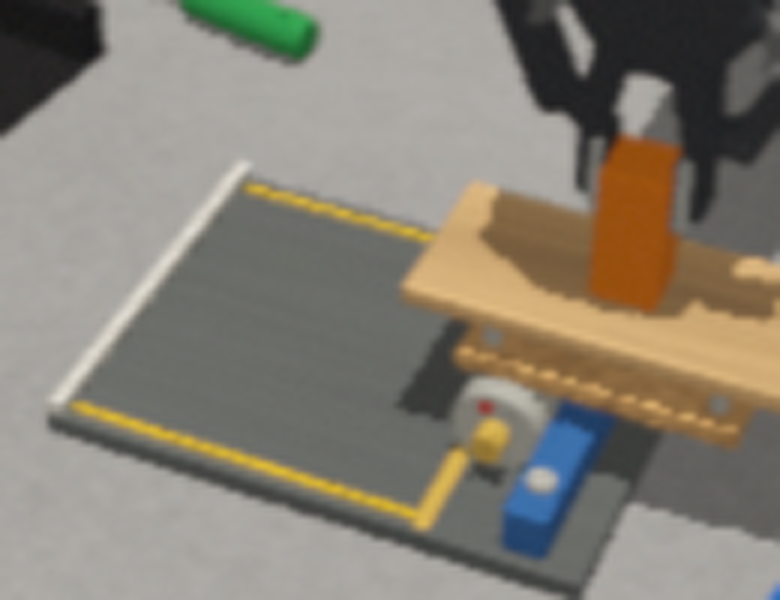

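The stop is felt: Fx is about -3.7 N and the press about 5.4 N. I'll add a little pressure and hold.

Emit:
{"fn": "move_arm", "kwargs": {
  "deltas": [
    {"xyz":[0,0.03,0.01],"twist":[0,0,0],"claw":1},
    {"xyz":[0,0.02,0.01],"twist":[0,0,0],"claw":1},
    {"xyz":[0,0,0],"twist":[0,0,0],"claw":1},
    {"xyz":[0,0,0],"twist":[0,0,0],"claw":1},
    {"xyz":[0,0,0],"twist":[0,0,0],"claw":1},
    {"xyz":[0,0,0],"twist":[0,0,0],"claw":1},
    {"xyz":[0,0,0],"twist":[0,0,0],"claw":1},
    {"xyz":[0,0,0],"twist":[0,0,0],"claw":1}
  ]
}}

```text
time_s: 27.6
ee_pos: [544.4, 120.9, 100.1]
tcp_rot: [-0.083, 0.997, -0.0, 0.0]
contact_force: [0.3, -4.1, 2.9]
width: 28.3
```

```bash
python3 f.py 8
```

```text
t 27.95 pos [544.37 120.85 100.11] last z 100.11 plate xy 108.0 9.9 press 5.64 Fx_pl -4.49 Fy 0.53 M [-1.515 -0.159 -0.04 ] rawz [5.7 6.1 3.9 6.4 5.8 5.2 5.9 6.1]
```

```bash
python3 -c "
from rp import *
rel('b7',(488,440),(260,170),6,[(423,520),(462,455)])
S=pickle.load(open('b7.pkl','rb'));e=ray(S,uc([(527,505)],(260,170),6),36)[0,:2]-[572,16];c,s=np.cos(1.737),np.sin(1.737);print('stop',e@[c,s],e@[-s,c])"
```

```text
68.19664697817625 -51.13994500284657
54.594643316393736 -88.52304617484315
55.16007530011413 -46.24992730492491
stop 97.6895605066277 -83.66877540290425
```

Emit:
{"fn": "move_arm", "kwargs": {
  "deltas": [
    {"xyz":[0,0,-0.1],"twist":[0,0,0],"claw":1},
    {"xyz":[0,0,-0.2],"twist":[0,0,0],"claw":1},
    {"xyz":[0,0,-0.5],"twist":[0,0,0],"claw":1},
    {"xyz":[0,0,-1],"twist":[0,0,0],"claw":1},
    {"xyz":[0,0,-1.5],"twist":[0,0,0],"claw":1},
    {"xyz":[0,0,-1.5],"twist":[0,0,0],"claw":1},
    {"xyz":[0,0,-1],"twist":[0,0,0],"claw":1},
    {"xyz":[0,0,0],"twist":[0,0,0],"claw":1},
    {"xyz":[0,0,0],"twist":[0,0,0],"claw":1}
  ]
}}

```text
time_s: 28.85
ee_pos: [544.1, 121.1, 158.0]
tcp_rot: [-0.083, 0.997, 0.0, 0.0]
contact_force: [0.8, -0.6, -3.1]
width: 28.6
```

```bash
python3 st.py 536.5 -290.9 157;python3 look.py c4 scene 260 130 400 270 5
```

```text
t 28.85 pos [544.12 121.07 158.02] jaw yaw 1.7369 zax [ 1.e-04  4.e-04 -1.e+00] F [ 0.82 -0.58 -3.07] w 28.6 q6 -0.08
tool delta cm [  7.565 -40.504   0.086]
```

View pics/c4.png

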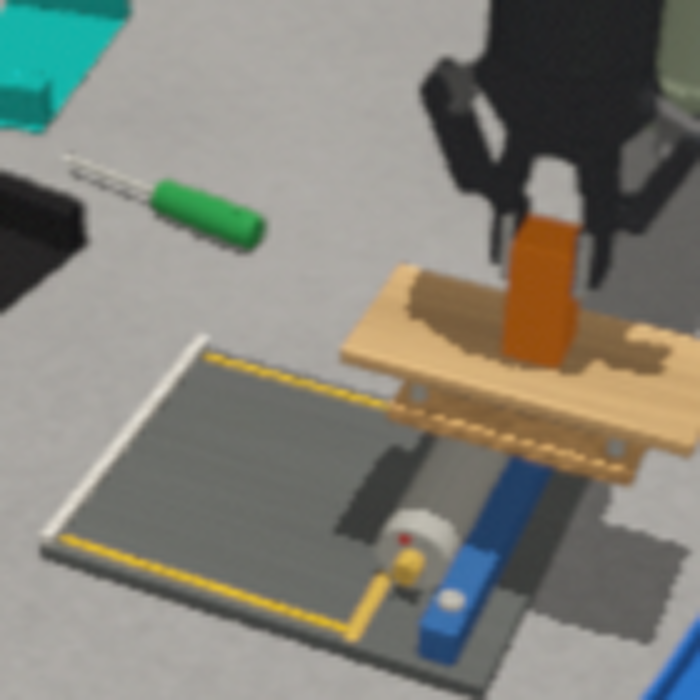

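Emit:
{"fn": "move_arm", "kwargs": {
  "deltas": [
    {"xyz":[0.3,-1.5,0],"twist":[0,0,0],"claw":1},
    {"xyz":[0.56,-3,0],"twist":[0,0,0],"claw":1},
    {"xyz":[0.56,-3,0],"twist":[0,0,0],"claw":1},
    {"xyz":[0.56,-3,0],"twist":[0,0,0],"claw":1},
    {"xyz":[0.56,-3,0],"twist":[0,0,0],"claw":1},
    {"xyz":[0.56,-3,0],"twist":[0,0,0],"claw":1},
    {"xyz":[0.56,-3,0],"twist":[0,0,0],"claw":1},
    {"xyz":[0.56,-3,0],"twist":[0,0,0],"claw":1},
    {"xyz":[0.56,-3,0],"twist":[0,0,0],"claw":1},
    {"xyz":[0.56,-3,0],"twist":[0,0,0],"claw":1},
    {"xyz":[0.56,-3,0],"twist":[0,0,0],"claw":1},
    {"xyz":[0.56,-3,0],"twist":[0,0,0],"claw":1},
    {"xyz":[0.56,-3,0],"twist":[0,0,0],"claw":1},
    {"xyz":[0.56,-3,0],"twist":[0,0,0],"claw":1}
  ]
}}

```text
time_s: 30.3
ee_pos: [535.1, -292.8, 157.1]
tcp_rot: [-0.083, 0.997, 0.0, -0.001]
contact_force: [-0.5, 0.3, -3.2]
width: 28.8
```

Emit:
{"fn": "move_arm", "kwargs": {
  "deltas": [
    {"xyz":[0,0,0],"twist":[0,0,4],"claw":1},
    {"xyz":[0,0,0],"twist":[0,0,8],"claw":1},
    {"xyz":[0,0,0],"twist":[0,0,8],"claw":1},
    {"xyz":[0,0,0],"twist":[0,0,8],"claw":1},
    {"xyz":[0,0,0],"twist":[0,0,8],"claw":1},
    {"xyz":[0,0,0],"twist":[0,0,8],"claw":1},
    {"xyz":[0,0,0],"twist":[0,0,8],"claw":1},
    {"xyz":[0,0,0],"twist":[0,0,8],"claw":1},
    {"xyz":[0,0,0],"twist":[0,0,8],"claw":1},
    {"xyz":[0,0,0],"twist":[0,0,8],"claw":1},
    {"xyz":[0,0,0],"twist":[0,0,8],"claw":1},
    {"xyz":[0,0,0],"twist":[0,0,8],"claw":1},
    {"xyz":[0,0,0],"twist":[0,0,5],"claw":1},
    {"xyz":[0,0,0],"twist":[0,0,0],"claw":1},
    {"xyz":[0,0,0],"twist":[0,0,0],"claw":1},
    {"xyz":[0,0,0],"twist":[0,0,0],"claw":1},
    {"xyz":[0,0,0],"twist":[0,0,0],"claw":1}
  ]
}}

```text
time_s: 32.0
ee_pos: [536.2, -291.1, 157.9]
tcp_rot: [0.691, 0.723, -0.0, -0.0]
contact_force: [-0.3, 0.6, -3.4]
width: 28.7
```

```bash
python3 st.py 536.5 -290.9 80;python3 look.py c5 scene 190 60 310 200 4.2
```

```text
t 32.0 pos [ 536.22 -291.13  157.88] jaw yaw 0.0445 zax [-3.e-04  2.e-04 -1.e+00] F [-0.29  0.62 -3.38] w 28.7 q6 0.91
tool delta cm [0.021 0.031 7.788]
```

View pics/c5.png

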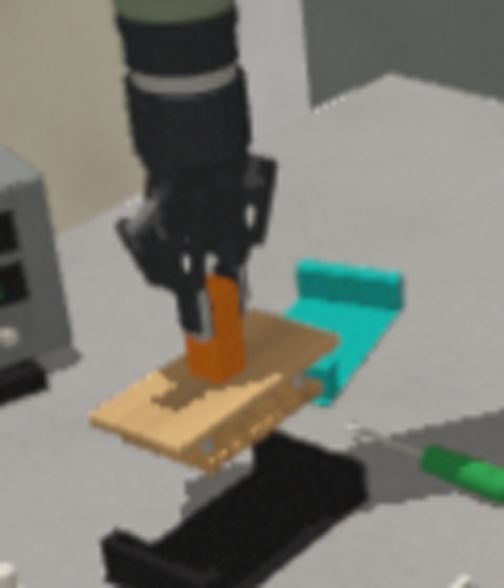

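Emit:
{"fn": "move_arm", "kwargs": {
  "deltas": [
    {"xyz":[0,0,1],"twist":[0,0,0],"claw":1},
    {"xyz":[0,0,1.5],"twist":[0,0,0],"claw":1},
    {"xyz":[0,0,1.5],"twist":[0,0,0],"claw":1},
    {"xyz":[0,0,1.5],"twist":[0,0,0],"claw":1},
    {"xyz":[0,0,1.5],"twist":[0,0,0],"claw":1},
    {"xyz":[0,0,1],"twist":[0,0,0],"claw":1},
    {"xyz":[0,0,0.8],"twist":[0,0,0],"claw":1},
    {"xyz":[0,0,0.5],"twist":[0,0,0],"claw":1},
    {"xyz":[0,0,0.3],"twist":[0,0,0],"claw":1},
    {"xyz":[0,0,0.1],"twist":[0,0,0],"claw":1},
    {"xyz":[0,0,0],"twist":[0,0,0],"claw":1},
    {"xyz":[0,0,0],"twist":[0,0,0],"claw":1}
  ]
}}

```text
time_s: 33.25
ee_pos: [536.8, -291.3, 61.6]
tcp_rot: [0.691, 0.722, 0.0, 0.0]
contact_force: [-1.0, 0.1, -3.1]
width: 28.4
```

```bash
python3 f.py 4; python3 st.py
```

```text
t 33.4 pos [ 536.7  -291.29   61.52] last z 61.45 plate xy -297.2 85.7 press -0.42 Fx_pl 0.35 Fy 0.44 M [ 0.011 -0.016  0.015] rawz [-0.3 -1.1 -0.4  0.1]
t 33.4 pos [ 536.64 -291.23   61.45] jaw yaw 0.0439 zax [ 6.e-04 -4.e-04 -1.e+00] F [ 0.64  0.88 -2.7 ] w 28.4 q6 0.91
```

Emit:
{"fn": "move_arm", "kwargs": {
  "deltas": [
    {"xyz":[0,0,0.08],"twist":[0,0,0],"claw":1},
    {"xyz":[0,0,0.08],"twist":[0,0,0],"claw":1},
    {"xyz":[0,0,0.06],"twist":[0,0,0],"claw":1},
    {"xyz":[0,0,0.05],"twist":[0,0,0],"claw":1},
    {"xyz":[0,0,0],"twist":[0,0,0],"claw":1}
  ]
}}

```text
time_s: 33.9
ee_pos: [536.4, -291.0, 58.6]
tcp_rot: [0.691, 0.722, -0.0, -0.0]
contact_force: [-1.2, 0.7, 0.0]
width: 28.7
```

```bash
python3 f.py 4
```

```text
t 34.05 pos [ 536.37 -291.     58.55] last z 58.53 plate xy -296.9 85.9 press 3.01 Fx_pl 0.79 Fy 0.87 M [ 0.138  0.256 -0.014] rawz [2.8 2.6 3.4 3.2]
```

It's seated: the weight has transferred to the rails. I'll release and retreat upward.

Emit:
{"fn": "move_arm", "kwargs": {
  "deltas": [
    {"xyz":[0,0,0],"twist":[0,0,0],"claw":0.2},
    {"xyz":[0,0,0],"twist":[0,0,0],"claw":-0.3},
    {"xyz":[0,0,0],"twist":[0,0,0],"claw":-1},
    {"xyz":[0,0,0],"twist":[0,0,0],"claw":-1},
    {"xyz":[0,0,0],"twist":[0,0,0],"claw":-1},
    {"xyz":[0,0,-0.5],"twist":[0,0,0],"claw":-1},
    {"xyz":[0,0,-1],"twist":[0,0,0],"claw":-1},
    {"xyz":[0,0,-2],"twist":[0,0,0],"claw":-1},
    {"xyz":[0,0,-3],"twist":[0,0,0],"claw":-1},
    {"xyz":[0,0,-3],"twist":[0,0,0],"claw":-1},
    {"xyz":[0,0,-3],"twist":[0,0,0],"claw":-1},
    {"xyz":[0,0,-3],"twist":[0,0,0],"claw":-1}
  ]
}}

```text
time_s: 35.25
ee_pos: [536.4, -291.1, 215.7]
tcp_rot: [0.691, 0.722, 0.0, 0.001]
contact_force: [-0.2, -0.1, -0.1]
width: 85.4
```

Emit:
{"fn": "move_arm", "kwargs": {
  "deltas": [
    {"xyz":[3,-2,-1],"twist":[0,0,0],"claw":-1},
    {"xyz":[4,-2,-1],"twist":[0,0,0],"claw":-1},
    {"xyz":[4,-1,0],"twist":[0,0,0],"claw":-1},
    {"xyz":[4,-1,0],"twist":[0,0,0],"claw":-1},
    {"xyz":[4,-1,0],"twist":[0,0,0],"claw":-1},
    {"xyz":[4,-1,0],"twist":[0,0,0],"claw":-1},
    {"xyz":[4,-1,0],"twist":[0,0,0],"claw":-1},
    {"xyz":[4,-1,0],"twist":[0,0,0],"claw":-1},
    {"xyz":[4,-1,0],"twist":[0,0,0],"claw":-1},
    {"xyz":[4,-1,0],"twist":[0,0,0],"claw":-1},
    {"xyz":[4,-1,0],"twist":[0,0,0],"claw":-1},
    {"xyz":[4,-1,0],"twist":[0,0,0],"claw":-1},
    {"xyz":[4,-1,0],"twist":[0,0,0],"claw":-1},
    {"xyz":[4,-1,0],"twist":[0,0,0],"claw":-1},
    {"xyz":[4,0,0],"twist":[0,0,0],"claw":-1},
    {"xyz":[0,0,0],"twist":[0,0,0],"claw":-1}
  ]
}}

```text
time_s: 36.85
ee_pos: [350.4, 295.4, 234.5]
tcp_rot: [0.689, 0.724, 0.002, -0.0]
contact_force: [0.1, -1.1, 0.3]
width: 85.5
```

```bash
python3 st.py;python3 look.py d1 scene 200 120 400 270 4;python3 look.py d2 top 0 0 640 400 1.25;python3 look.py d3 top 250 150 440 240 4.2
```

```text
t 36.85 pos [350.42 295.35 234.46] jaw yaw 0.0498 zax [ 0.002   0.0026 -1.    ] F [ 0.07 -1.09  0.3 ] w 85.5 q6 2.06
```

View pics/d1.png

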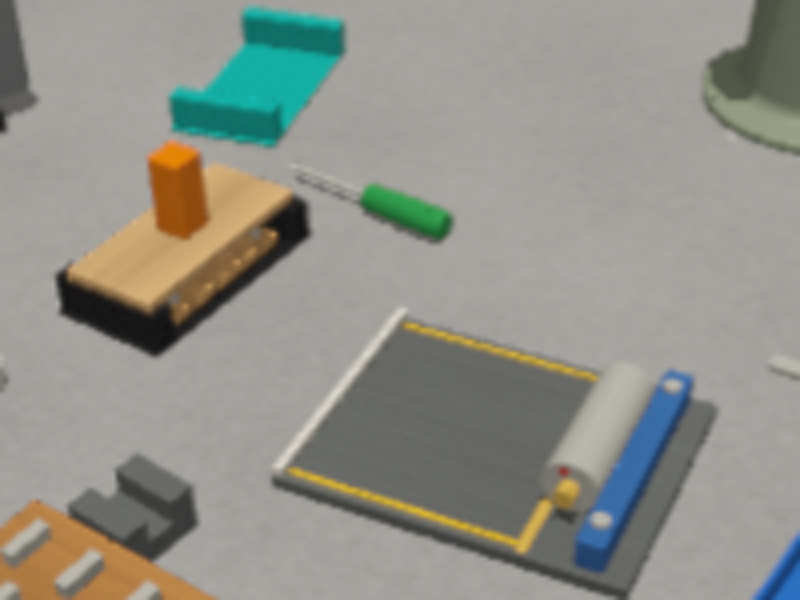

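View pics/d2.png

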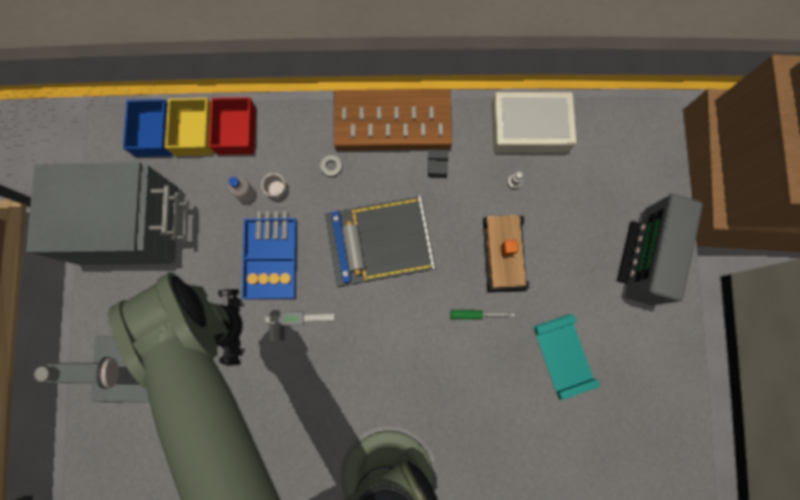

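View pics/d3.png

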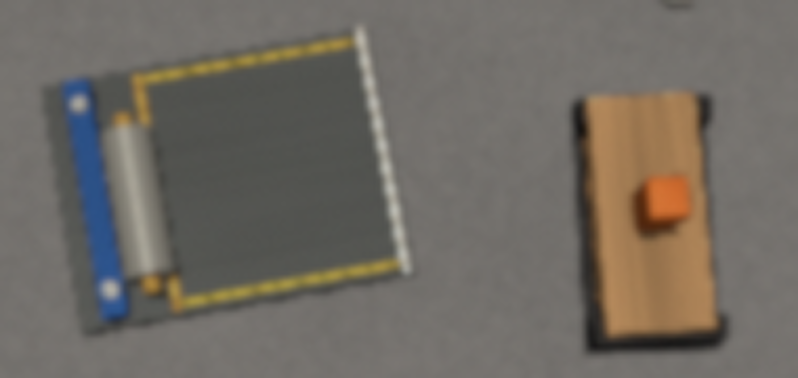

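```bash
python3 - <<'E'
from h import *
from workcell import bot
T=pickle.load(open("d3.pkl","rb"));c,s=np.cos(1.737),np.sin(1.737)
for q,z in(((123,116),32),((152,290),32),((140,80),13.5),((177,305),13.5)):
    e=ray(T,uc([q],(250,150),4.2),z)[0,:2]-[572,16];print((e@[c,s]).round(1),(e@[-s,c]).round(1))
a=pickle.load(open("top0.pkl","rb"))["img"].astype(int);d=np.abs(T["img"].astype(int)-a).sum(2)
print("pad region diff",d[165:240,380:430].max(),"shaft/cup region",d[130:160,180:290].max())
print(bot.sense()["qd"].round(4),bot.sense()["time_s"]);print(bot.finish_job())
E
```

```text
66.9 -56.4
67.5 75.2
50.7 -85.5
52.1 87.0
pad region diff 112 shaft/cup region 21
[-0.0291 -0.0084 -0.0127 -0.0016  0.      0.0013] 37.0
the job is handed in; nothing more can be done
None
```

The job is done and handed in at 37.0 s of the 67 s allowed; no verdict was reported. I gripped the pad by its orange post, rolled the roller over the brass rib to the blue stop, held it there, and set the pad back on its black cradle.

- **Pressing force:** measured values stayed between about 4.4 and 8 N while rolling, well under the 14 N limit.
- **At the stop:** I felt about 4 N of resistance along the rolling direction with about 5.6 N downward. I held that for over a second before lifting.
- **Roller:** the last pictures show it in the nest at about plate x = 67 mm and y = 9 mm, square within 0.01 rad.
- **Pad:** it lies on both cradle rails, put back at the pose it was picked from.
- **Other things:** none of the bystanders looks moved in the final pictures, and the gripper is clear of everything. I compared only the cup and ring-gauge area numerically; the rest I checked by eye.

**Disagreements:**
- The two cameras differed by 3–7 mm.
- The fingertips looked about 22 mm higher in the pictures than the reported tool point. The post was therefore held nearer its top than planned, and the pad was still in the same position in the fingers when I brought it back.
- The arm was still settling slightly (joint speed up to 0.03 rad/s, in free air) when I handed in.

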